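Make up the tasting board from the sample case

TASK

Slide the case's shutter fully open, lift every cheese out through its round port, and put them all on the tasting board, standing or lying, side by side and not stacked. Lay the ticket rail flush along the board's far edge, standing on the counter on its foot with its flat face against the edge, about centred. Once the cheeses are all on the board, slide the shutter fully shut; leave the other things on the counter where they are.

Things in the scene. Friction and masses are not known exactly. Their poses are not given: they have to be found in the camera images.
- case: Sample case, fixed, place and yaw vary: clear walls, white flat roof 8 thick, its top 170 above the counter; two guide strips along x on the roof's outer edges, to 179. Origin on the counter under the middle port; x points to the rear half (plain roof), y along the row of ports. Spans x -72 to 214, y -192 to 192.
- port1 (a point): Centre of a round port of 120 dia through the roof, at roof top level (170), case y = -126. Under each port a wooden pedestal carries a square dish, inside 80 x 80 (sides along case x, y), floor 84 and rim 92 above the counter.
- port2 (a point): The same for the middle port, case y = 0.
- port3 (a point): The same for the port at case y = +126.
- shutter (a joint): Steel shutter plate on the case's roof (140 in x, 366 in y, top 176 above the counter) that slides along the case's +x: 0 = shut, covering all three ports, 0.14 m = fully open, ports clear. About 1.5 N of friction; stays where it is left.
- shutter_grip (a point): Middle of the black upright bar on the shutter: 14 thick (case x), 110 long (case y), top 210 above the counter, bottom on the plate; this point lies 14 below the bar's top, 196 above the counter. When shut it is over the middle port, when open 140 further along the case's x.
- board: Wooden tasting board, fixed on the counter (place and yaw vary), 150 (x) x 270 (y) x 18 high. Origin at the centre of its underside; +x is the far side, where customers stand: the far long edge lies at x = +75.
- rail: Loose aluminium ticket rail, L section, 180 long (y), 300 g: upright plate 12 thick, 60 high, flat face at x = 0, the plate spanning x 0 to 12; foot 8 high out to x = 47. Origin at the bottom middle of the flat face, z up. Starts standing on its foot beyond the board's far edge, flat face (-x) roughly towards it. Of all things only the rail may be knocked aside.
- rail_left (a point): Point on the rail's flat face, 9 above its underside, 85 from the middle towards its +y end.
- rail_right (a point): The same, 85 from the middle towards its -y end.
- cheese1: Waxed loaf cheese, 48 x 48 x 66 high, 160 g, same as the others. Origin at the centre of its underside, z up. If present it starts upright in the dish under the port at case y = -126, turned and off centre a little; top then 150 above the counter, 12 below the roof's underside. Two or three are present.
- cheese2: Waxed loaf cheese, 48 x 48 x 66 high, 160 g, same as the others. Origin at the centre of its underside, z up. If present it starts upright in the dish under the port at case y = 0, turned and off centre a little; top then 150 above the counter, 12 below the roof's underside. Two or three are present.
- cheese3: Waxed loaf cheese, 48 x 48 x 66 high, 160 g, same as the others. Origin at the centre of its underside, z up. If present it starts upright in the dish under the port at case y = 126, turned and off centre a little; top then 150 above the counter, 12 below the roof's underside. Two or three are present.
- jar: Bystander, to be left alone: glass jar with brass lid, 60 dia x 85 high (mm); origin at its underside.
- plane: Bystander, to be left alone: cheese spatula, 190 long, lying flat near the board's near edge (mm); origin at its underside, mid-length or so.
- bowl: Bystander, to be left alone: white bowl, 80 dia x 40 high (mm); origin at its underside. Further things (a mug, a paper roll, two cheese wheels, all under 90 high) are fixed on the counter, at least 25 mm beyond the rail and the case.
Mind the look-alikes: they are no part of the job. Several things have the shape of the rail; the one meant has the colours described above.

How it is judged:
By the outcome, as a careful person would: the job done as asked, in the order asked, and still so for the second after the job is handed in, with the robot touching nothing.
Of cheese1, cheese2, cheese3 only 2 to 3 are there at a start; the rules pass over those that are not, and their reading is None.
At some moment in a run one of rail may be knocked a few centimetres aside while the robot is not near it.
Once in a run the grip may slacken for a moment while it holds something.
It also fails if it takes over 210 s, if anything falls off the work surface, if the arm or the gripper's body presses on something with over 40 N, if the wrist force passes 120 N, or if a joint passes its speed limit or range.

ROBOT

A 7-joint arm with a two-finger parallel gripper is mounted at the origin on the work surface. World frame = base frame: x ahead of the robot, y to its left, z up, the work surface at z = 0. Lengths are in mm, angles in rad, forces in N, time in s.
With the tool pointing down it reaches from about 400 to 875 mm from the base axis. Payload 4.4 kg.
Tool frame: the origin (TCP) lies at the very end of the fingers, on their centre line; the grasp point (between the pads) lies 19 mm behind it; z points along the fingers, x is the direction in which the jaws open and shut, and the axes are right-handed (so a half turn about z gives the same grasp; the last joint's range is limited). The gripper opens to 85 mm and grips with 20 to 120 N. Pads are 22 mm wide; open, the fingers measure 114 mm over their backs; the gripper's body (76 mm by 85 mm) begins 54 mm behind the grasp point. The pads swing forward as they close: fully open they stand 13 mm farther back than shut.
Start: joints at [1.211, 0.628, 0.038, 1.517, -0.027, 0.996, -0.02], TCP at [188.262, -622.154, 231.313] pointing down, gripper open.
Joint ranges: [-3.06, 3.06], [-0.37, 2.12], [-1.25, 1.32], [0.18, 2.47], [-1.1, 4.24], [0.23, 1.98], [-2.94, 2.94]. Speed limits (rad/s): [2.57, 2.57, 3.14, 3.14, 3.14, 3.14, 3.14].

INTERFACE

Orientations are given as [roll, pitch, yaw] about the fixed x, y, z axes, in that order (R = Rz(yaw) Ry(pitch) Rx(roll)).
In Python, from cell import ctrl, get_image, job, models gives the robot as it stands.
- The arm moves only by the tool move_arm, never from a script. Its argument "moves" is a list that holds one entry, the list of rows, each a list of 6 numbers: the shift along the tool's x, y, z in m, then the turn, a rotation vector about the tool's x, y, z in rad. A call has 1 to 20 rows; each row is the pose to reach, as a shift and turn from the pose commanded when the call began, along the tool's axes at that moment; what a row does not reach only later rows make up. A row lasts 1/8 s, in which the tool goes at most 62.5 mm and 10.7 degrees, less where a joint would pass 70% of its speed; a pose out of reach is approached as far as the arm can. A call with a gripper value outside its range is refused whole. "jaw" is the opening, from 0 (shut) to 1 (fully open), set as the call begins (left out, the last holds). The fingers move at their own pace and stop on an object; the grip force is fixed at half the most. Time passes only in rows, so rows that repeat a pose let the fingers close. It gives the time, the measured TCP pose, the force and the opening at its end, in the units of the state.
- ctrl.read_state(): the state, without advancing time (a new reading comes with each control period).
- get_image(name): name is "scene" or "top" or "wrist"; returns a dict with "color" (400x640x3 uint8, blue, green, red), "fov_y" (degrees; the focal length in pixels is half the picture's height over the tangent of half this angle, whatever the lens; pixels are square), "cx", "cy" (the principal point, pixels), "origin" and "orientation" of the camera in the world; the wrist camera has in their place "hand_eye" (4x4, takes a point from camera to tool coordinates, whose origin is the TCP and whose axes are the tool frame's). Camera axes: x right, y up, looking along -z (the intrinsics and any distortion apply to the point x, -y, -z); pixel columns grow to the right and rows downward; lengths in mm; the calibration is good to about 2 mm. A picture is of the moment at which its call begins: read the wrist's pose just before it. There is no depth.
- job.finish_job(): hands the job in, once; it reports no verdict.
Trained networks look in the newest picture that a camera, given by its name, has taken for a name from the list of things; names that differ only in an ending like _2 or _b are one class to them, and where a whole thing is asked for, a point or a joint stands for the part that bears it (a point fixed in the world has none). Each returns a list of dicts, best first, with "score" (0 to 1); they miss things now and then, are a little off and sometimes report something else, mostly with a low value. They report only what shows in the picture. A call takes as long as a camera call. They do not tell look-alikes from the thing itself.
- models.cut_out(camera, thing): "pixels" (400x640 bool, what is visible of it) and "uv" ([column, row] in pixels, amid what is visible of it).
- models.place_of(camera, thing): "uv" ([column, row] in pixels: a listed point, or the origin of a listed thing).
The state is a dict: "clock": time; "qpos": joint angles; "qd": joint speeds; "tau": joint torques, N m; "eef_pos": TCP position; "tool_rot": TCP orientation; "force": force on the tool from outside, world axes, zero at the start; "torque": the same for the moment, N m; "width": finger opening in mm.
Only numpy, scipy, OpenCV 4.12 (cv2) and the standard library are available. Lean on these libraries where they do the work, as an engineer would, in place of code of your own. Each camera call takes 0.05 s, during which the arm holds its last target.

## Working session

There is one attempt and no reset: what is moved stays moved. The work goes in short steps, Python scripts to look and compute and a tool call to move; the robot and the scene stay as the last step left them, time stands still between calls to the robot, and variables do not carry over. Pictures are saved under pics/ and viewed, and the job is handed in when it is done.

Besides the shell and the picture viewer there is one more tool, called by a JSON object that holds its "api" and its "payload", one argument or row to a line. move_arm: Moves the arm, as the interface text tells. Its arguments: {"type":"object","properties":{"moves":{"type":"array","items":{"type":"array","items":{"type":"array","items":{"type":"number"}}}},"jaw":{"type":"number"}},"required":["moves"]}

```bash
ls -la; mkdir -p pics; python3 - <<'E'
from cell import ctrl,get_image,job,models
import cv2
s=ctrl.read_state(); print(s)
for n in ("scene","top","wrist"):
    im=get_image(n); cv2.imwrite(f"pics/a_{n}.png",im["color"]); print(n,{k:v for k,v in im.items() if k!="color"})
E
```

```text
total 12
drwxr-xr-x  3 agent agent 4096 Dec  6 21:02 .
drwxr-xr-x 23 root  root  4096 Dec  6 21:02 ..
drwxr-xr-x  2 agent agent 4096 Dec  6 21:02 pics
{'clock': 0.0, 'qpos': array([ 1.2111967 ,  0.62933546,  0.03843099,  1.51838363, -0.02701468,
        0.99629505, -0.02000053]), 'qd': array([-0.00121123,  0.00161854, -0.00033155, -0.00101081, -0.00055945,
        0.00082494, -0.00120194]), 'tau': array([ 1.05117961e-04, -5.63420606e+01,  1.22598242e+00, -1.93452018e+01,
        1.09585072e-02,  1.03900780e-02,  5.76386981e-06]), 'eef_pos': array([ 188.08884314, -621.53143006,  230.39080211]), 'tool_rot': array([ 3.14158647e+00,  1.90399720e-03, -1.27699671e+00]), 'force': array([0.47756964, 0.44696259, 0.13158589]), 'torque': array([-0.02493695,  0.03449305,  0.02237569]), 'width': 85.17326403640679}
scene {'fov_y': 56.515232049495204, 'cx': 316.89047459355504, 'cy': 193.33893739209526, 'origin': array([ 827.9845278 , -431.02412223, 1167.73679942]), 'orientation': array([ 0.50709535, -0.01422571,  0.68324234])}
top {'fov_y': 55.616870875944926, 'cx': 321.1948061373843, 'cy': 199.02578435253793, 'origin': array([ 299.66982538,   34.40288761, 1372.14347433]), 'orientation': array([ 0.15980761, -0.01031942, -1.57285884])}
wrist {'fov_y': 67.8833746113899, 'cx': 320.3084638616331, 'cy': 202.5157040029145, 'hand_eye': array([[ 9.99999444e-01,  6.85720227e-04,  8.01209400e-04,
        -1.39915628e+00],
       [ 8.88018858e-04, -9.57324008e-01, -2.89015492e-01,
        -7.30847621e+01],
       [ 5.68833225e-04,  2.89016043e-01, -9.57324085e-01,
        -1.42370146e+02],
       [ 0.00000000e+00,  0.00000000e+00,  0.00000000e+00,
         1.00000000e+00]])}
```

View pics/a_scene.png

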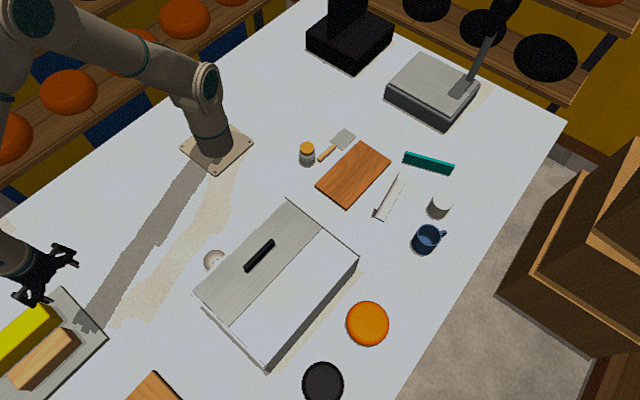

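View pics/a_top.png

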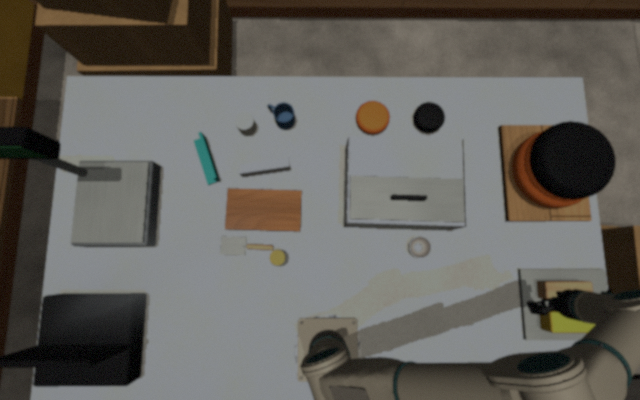

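View pics/a_wrist.png

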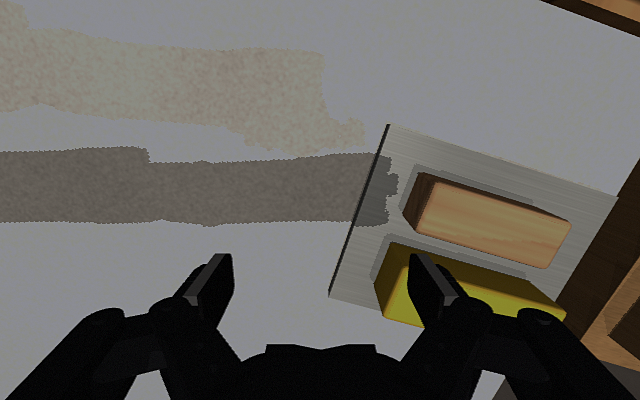

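```bash
cat > h.py <<'E'
import numpy as np, cv2
from scipy.spatial.transform import Rotation as R
from cell import ctrl,get_image,job,models
def cam(im,state=None):
    f=200/np.tan(np.radians(im["fov_y"]/2))
    if "origin" in im:
        o=im["origin"]; Rm=R.from_euler("xyz",im["orientation"]).as_matrix()
    else:
        T=np.eye(4); T[:3,:3]=R.from_euler("xyz",state["tool_rot"]).as_matrix(); T[:3,3]=state["eef_pos"]
        T=T@im["hand_eye"]; o=T[:3,3]; Rm=T[:3,:3]
    return dict(f=f,cx=im["cx"],cy=im["cy"],o=o,R=Rm)
def ray(c,uv):
    uv=np.asarray(uv,float)
    d=np.stack([(uv[...,0]-c["cx"])/c["f"],-(uv[...,1]-c["cy"])/c["f"],-np.ones(uv.shape[:-1])],-1)
    return d@c["R"].T
def at_z(c,uv,z):
    d=ray(c,uv); t=(z-c["o"][2])/d[...,2]
    return c["o"]+d*t[...,None]
def proj(c,p):
    q=(np.asarray(p,float)-c["o"])@c["R"]
    return np.stack([c["cx"]+c["f"]*q[...,0]/-q[...,2], c["cy"]-c["f"]*q[...,1]/-q[...,2]],-1)
def shot(n,save=None):
    s=ctrl.read_state(); im=get_image(n)
    if save: cv2.imwrite(f"pics/{save}.png",im["color"])
    return im,cam(im,s)
def T2(x,y,yaw):
    return np.array([[np.cos(yaw),-np.sin(yaw),x],[np.sin(yaw),np.cos(yaw),y],[0,0,1]])
def pts(pose,loc):
    """pose (x,y,yaw), loc Nx3 -> world"""
    loc=np.asarray(loc,float); T=T2(*pose)
    o=loc.copy(); o[:,:2]=loc[:,:2]@T[:2,:2].T+T[:2,2]; return o
def toolmove(target_pos,target_R,pos,Rm):
    d=Rm.T@(np.asarray(target_pos)-pos); rv=R.from_matrix(Rm.T@target_R).as_rotvec()
    return np.round(d/1000,4),np.round(rv,4)
E
python3 - <<'E'
from h import *
Z=dict(port1=170,port2=170,port3=170,shutter_grip=196,board=0,rail=0,rail_left=9,rail_right=9,case=0,jar=0,plane=0,bowl=0,cheese1=84,cheese2=84,cheese3=84)
for n in ("scene","top"):
    im,c=shot(n)
    for t,z in Z.items():
        for r in models.place_of(n,t)[:3]:
            print(n,t,round(r["score"],2),np.round(r["uv"],1),np.round(at_z(c,r["uv"],z),1))
E
```

```text
scene port1 0.9 [287.2 225.3] [ 489.6 -130.4  170. ]
scene port1 0.69 [253.4 256.1] [ 478.9 -261.2  170. ]
scene port1 0.67 [224.  292.2] [ 488.5 -383.5  170. ]
scene port2 0.9 [287.2 225.3] [ 489.6 -130.4  170. ]
scene port2 0.69 [253.4 256.1] [ 478.9 -261.2  170. ]
scene port2 0.67 [224.  292.2] [ 488.5 -383.5  170. ]
scene port3 0.9 [287.2 225.3] [ 489.6 -130.4  170. ]
scene port3 0.69 [253.4 256.1] [ 478.9 -261.2  170. ]
scene port3 0.67 [224.  292.2] [ 488.5 -383.5  170. ]
scene shutter_grip 0.65 [262.2 255.3] [ 505.  -248.7  196. ]
scene board 0.58 [350.3 174.8] [477.  222.2   0. ]
scene board 0.52 [312.  161.5] [330.4 177.3   0. ]
scene rail 0.94 [379.8 195.9] [611.8 218.3   0. ]
scene rail 0.9 [425.4 167. ] [673.9 430.2   0. ]
scene rail 0.54 [373.9 211.5] [631.2 153.5   0. ]
scene rail_left 0.83 [403.1 161.6] [597.7 390.8   9. ]
scene rail_left 0.56 [392.3 178.4] [607.4 302.9   9. ]
scene rail_left 0.41 [306.3 158.1] [308.  170.8   9. ]
scene rail_right 0.75 [372.7 210.4] [627.  149.9   9. ]
scene rail_right 0.61 [448.4 174. ] [756.8 451.4   9. ]
scene jar 0.75 [307.8 160.6]
[... 769 characters left out ...]
63 [403.4 204.4] [ 475.8 -242.4  170. ]
top port3 0.6 [368.5 198.3] [ 495.7 -130.6  170. ]
top shutter_grip 0.86 [405.5 196.2] [ 498.1 -244.   196. ]
top board 0.67 [261.6 207.8] [488.5 237.1   0. ]
top rail 0.87 [212.2 162.3] [659.1 424.1   0. ]
top rail 0.61 [268.  171.9] [622.6 216.6   0. ]
top rail_left 0.86 [219. 178.] [597.5 394.2   9. ]
top rail_left 0.68 [245.1 177. ] [601.3 298.8   9. ]
top rail_right 0.77 [204.7 137.4] [752.2 453.6   9. ]
top rail_right 0.72 [291.  171.9] [620.5 130.8   9. ]
top case 0.37 [263.2 207.7] [488.9 231.3   0. ]
top jar 0.73 [278.4 254. ] [321.7 173.3   0. ]
top plane 0.8 [247.1 243. ] [361.  286.2   0. ]
top bowl 0.67 [419.5 244.9] [ 353.2 -334.3    0. ]
```

```bash
python3 - <<'E'
import cv2
a=cv2.imread("pics/a_scene.png"); cv2.imwrite("pics/a_scene_crop.png",cv2.resize(a[120:260,280:480],None,fx=4,fy=4,interpolation=cv2.INTER_CUBIC))
a=cv2.imread("pics/a_top.png"); cv2.imwrite("pics/a_top_crop.png",cv2.resize(a[90:270,190:490],None,fx=2.6,fy=2.6,interpolation=cv2.INTER_CUBIC))
E
```

```text
(no output)
```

View pics/a_scene_crop.png

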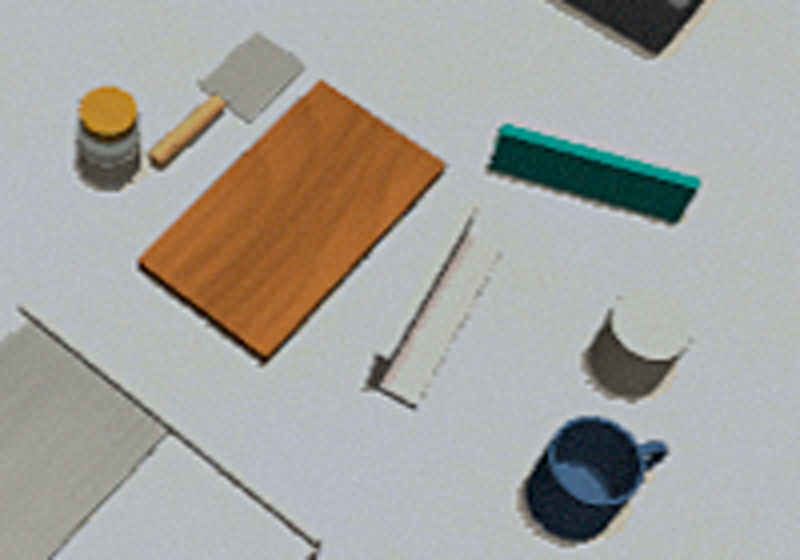

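View pics/a_top_crop.png

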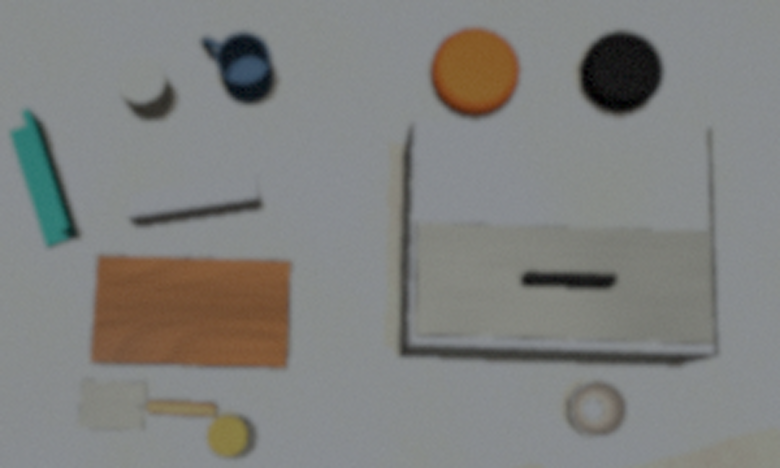

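Rail look-alikes: aluminium L at scene (388,197) / top (268,172), standing beyond the board's far edge with its dark flat face towards it; teal L at scene (428,162) / top (207,158). By the description the aluminium one is meant, and the crop confirms it. Next I'll take a wrist look over the case.

```bash
cat >> h.py <<'E'
def plan(x,y,z,yaw,s=None):
    s=s or ctrl.read_state(); Rm=R.from_euler("xyz",s["tool_rot"]).as_matrix()
    d,rv=toolmove([x,y,z],R.from_euler("xyz",[np.pi,0,yaw]).as_matrix(),s["eef_pos"],Rm)
    print("shift",d,"turn",rv,"n>=",np.ceil(max(np.linalg.norm(d)/.05,np.linalg.norm(rv)/.17)))
    return d,rv
E
python3 - <<'E'
from h import *
plan(480,-250,350,0)
E
```

```text
shift [-0.2718 -0.387  -0.1187] turn [ 0.0000e+00 -1.0000e-04 -1.2771e+00] n>= 10.0
```

{"api": "move_arm", "payload": {
  "moves": [
    [[0,0,-0.06,0,0,0],[-0.027,-0.039,-0.12,0,0,-0.12],[-0.054,-0.077,-0.12,0,0,-0.25],[-0.082,-0.116,-0.12,0,0,-0.38],[-0.109,-0.155,-0.12,0,0,-0.51],[-0.136,-0.193,-0.12,0,0,-0.64],[-0.163,-0.232,-0.12,0,0,-0.77],[-0.19,-0.271,-0.12,0,0,-0.9],[-0.217,-0.31,-0.12,0,0,-1.03],[-0.245,-0.349,-0.12,0,0,-1.16],[-0.272,-0.387,-0.12,0,0,-1.277],[-0.272,-0.387,-0.12,0,0,-1.277],[-0.272,-0.387,-0.12,0,0,-1.277]]
  ]
}}

```text
clock: 3.38
eef_pos: [479.4, -250.5, 351.2]
tool_rot: [3.141, 0.001, -0.001]
force: [-0.8, -0.8, 0.1]
width: 85.3
```

```bash
python3 - <<'E'
from h import *
print(ctrl.read_state()["eef_pos"],ctrl.read_state()["tool_rot"],ctrl.read_state()["qpos"])
im,c=shot("wrist","b_wrist")
for t,z in dict(port2=170,shutter_grip=196).items():
    for r in models.place_of("wrist",t)[:3]:
        print(t,round(r["score"],2),np.round(r["uv"],1),np.round(at_z(c,r["uv"],z),1))
E
```

```text
[ 479.4418288  -250.45529418  351.24996325] [ 3.14080580e+00  6.35522104e-04 -1.12520594e-03] [ 0.68485408  0.37029425 -0.36651097  1.64210854  0.14322999  1.15593843
  0.28198224]
port2 0.92 [332.6  62.5] [ 490.7 -127.6  170. ]
port2 0.81 [317.8 287.6] [ 474.8 -383.8  170. ]
port2 0.71 [327.3 183.8] [ 486.  -251.4  170. ]
shutter_grip 0.76 [337.5 190. ] [ 496.  -251.9  196. ]
shutter_grip 0.56 [327.7  60.7] [ 485.3 -130.   196. ]
```

View pics/b_wrist.png

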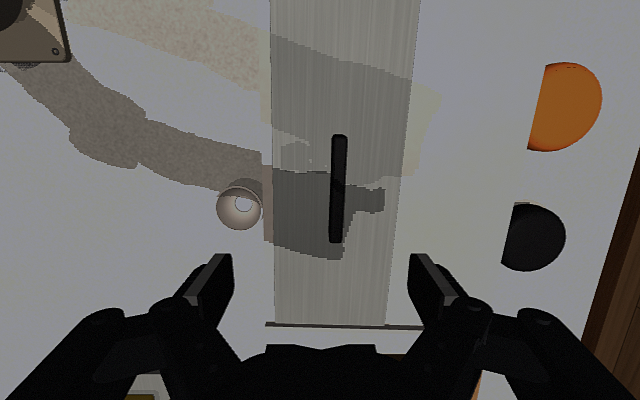

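```bash
python3 - <<'E'
from h import *
im,c=shot("wrist")
col=im["color"]
cv2.imwrite("pics/b_crop.png",cv2.resize(col[0:340,250:450],None,fx=2.3,fy=1.75,interpolation=cv2.INTER_CUBIC))
# bar: dark pixels
g=col.max(2)
m=(g<60); m[:,:300]=0; m[:,380:]=0; m[260:]=0; m[:120]=0
n,l,st,ce=cv2.connectedComponentsWithStats(m.astype(np.uint8)); i=1+np.argmax(st[1:,4]); print(st[i],ce[i])
ys,xs=np.where(l==i)
rect=cv2.minAreaRect(np.stack([xs,ys],1).astype(np.float32)); b=cv2.boxPoints(rect)
print(b); print(np.round(at_z(c,b,210),1))
for r in range(20,320,40):
    row=cv2.GaussianBlur(col,(1,5),0)[r].astype(int).sum(1); 
    gr=np.abs(row[4:]-row[:-4]); L=255+np.argmax(gr[253:285])+0; Rr=375+np.argmax(gr[373:425])
    print(r,L,Rr,np.round(at_z(c,[L,r],176)[:2],1),np.round(at_z(c,[Rr,r],176)[:2],1))
E
```

```text
[ 314  133   34  110 1730] [337.20867052 186.26300578]
[[311.86603 241.42018]
 [315.17523 132.21742]
 [347.5697  133.19908]
 [344.2605  242.40184]]
[[ 468.9 -304.   210. ]
 [ 473.4 -193.6  210. ]
 [ 503.5 -194.6  210. ]
 [ 502.6 -305.2  210. ]]
20 268 417 [429.2 -92.4] [569.5 -93. ]
60 269 413 [ 428.3 -126.7] [ 568.7 -127.3]
100 272 408 [ 429.3 -163.7] [ 566.8 -164.2]
140 270 404 [ 425.2 -203.4] [ 565.8 -203.9]
180 271 401 [ 424.  -246.3] [ 565.9 -246.8]
220 259 398 [ 408.  -292.6] [ 565.9 -293.1]
260 272 409 [ 420.2 -343.1] [ 582.6 -343.6]
300 273 411 [ 418.7 -398.1] [ 589.5 -398.5]
```

View pics/b_crop.png

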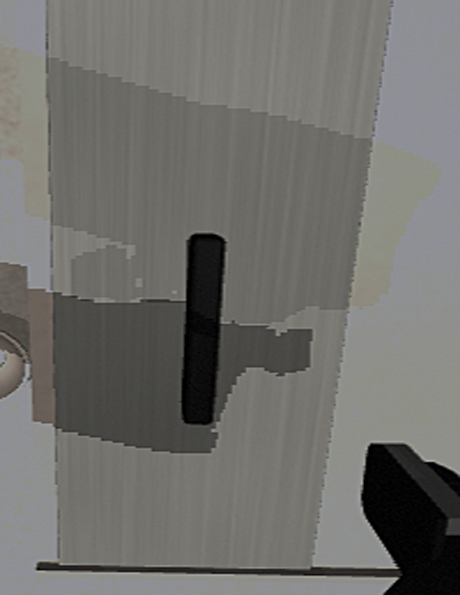

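```bash
python3 - <<'E'
from h import *
plan(495,-250,186,-0.034)
E
```

```text
shift [ 0.0159 -0.0012  0.1653] turn [0.0005 0.0003 0.0312] n>= 4.0
```

{"api": "move_arm", "payload": {
  "jaw": 0.7,
  "moves": [
    [[0.0155,-0.001,0.04,0,0,0.032],[0.0155,-0.001,0.08,0,0,0.032],[0.0155,-0.001,0.12,0,0,0.032],[0.0155,-0.001,0.15,0,0,0.032],[0.0155,-0.001,0.165,0,0,0.032],[0.0155,-0.001,0.165,0,0,0.032]]
  ]
}}

```text
clock: 4.32
eef_pos: [495.0, -249.1, 185.9]
tool_rot: [-3.141, 0.001, -0.033]
force: [-0.2, -0.1, 0.2]
width: 59.9
```

{"api": "move_arm", "payload": {
  "jaw": 0,
  "moves": [
    [[0,0,0,0,0,0],[0,0,0,0,0,0],[0,0,0,0,0,0],[0,0,0,0,0,0],[0,0,0,0,0,0],[0,0,0,0,0,0]]
  ]
}}

```text
clock: 5.08
eef_pos: [496.2, -249.0, 187.5]
tool_rot: [3.141, -0.002, -0.032]
force: [-0.7, 0.3, 5.9]
width: 12.5
```

{"api": "move_arm", "payload": {
  "moves": [
    [[0.01,0,0,0,0,0],[0.03,0,0,0,0,0],[0.05,0,0,0,0,0],[0.07,0,0,0,0,0],[0.09,0,0,0,0,0],[0.11,0,0,0,0,0],[0.125,0,0,0,0,0],[0.135,0,0,0,0,0],[0.139,0,0,0,0,0],[0.141,0,0,0,0,0],[0.142,0,0,0,0,0]]
  ]
}}

```text
clock: 6.45
eef_pos: [626.1, -253.2, 187.5]
tool_rot: [-3.141, 0.023, -0.034]
force: [-31.2, 5.4, 26.5]
width: 12.6
```

```bash
python3 - <<'E'
from h import *
im,c=shot("scene","c_scene"); 
cv2.imwrite("pics/c_scene_crop.png",cv2.resize(im["color"][150:400,150:400],None,fx=2.4,fy=2.4,interpolation=cv2.INTER_CUBIC))
im,c=shot("wrist","c_wrist")
print(ctrl.read_state())
E
```

```text
{'clock': 6.55, 'qpos': array([ 0.50411381,  0.73553768, -0.29826701,  1.45340882,  0.24067661,
        1.01138925,  0.11204673]), 'qd': array([ 0.00032505,  0.00017714,  0.00015749,  0.0037781 , -0.00274992,
       -0.0033121 ,  0.00119526]), 'tau': array([ -4.44154814, -46.52304411,  -5.80420554, -26.46962821,
         0.21944775,  -9.29258645,  -0.07341569]), 'eef_pos': array([ 626.07117635, -253.15689365,  187.54684539]), 'tool_rot': array([-3.14092859,  0.02315699, -0.03380367]), 'force': array([-29.69351088,   5.22644937,  24.73804446]), 'torque': array([1.01535516, 5.40429103, 0.05311483]), 'width': 13.079284667433257}
```

View pics/c_scene_crop.png

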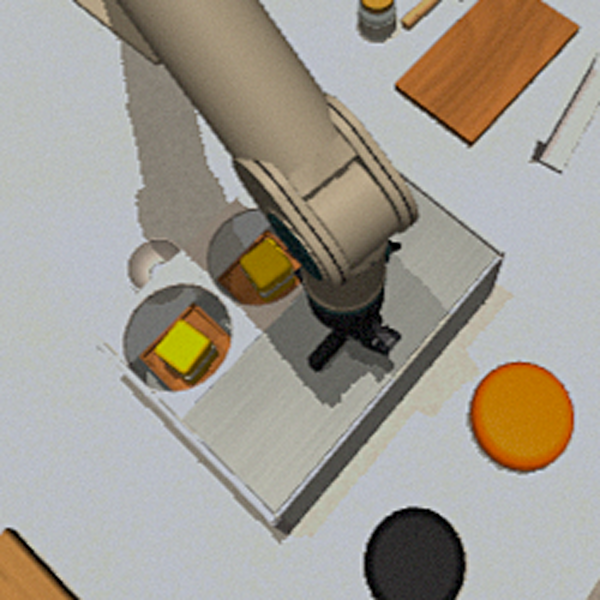

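View pics/c_wrist.png

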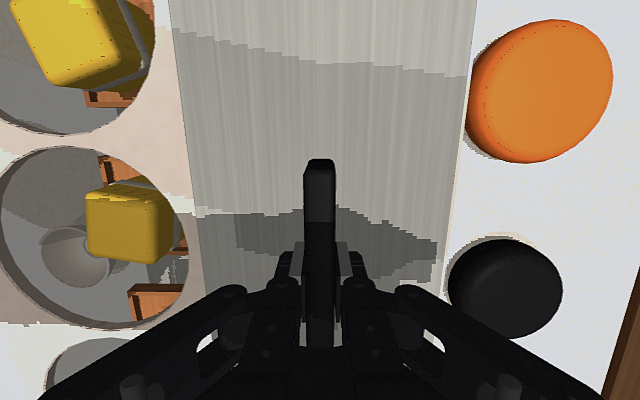

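```bash
python3 - <<'E'
from h import *
im,c=shot("wrist")
col=im["color"]
cv2.imwrite("pics/c_crop.png",cv2.resize(col[120:340,0:260],None,fx=2.5,fy=2.5,interpolation=cv2.INTER_CUBIC))
E
```

```text
(no output)
```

View pics/c_crop.png

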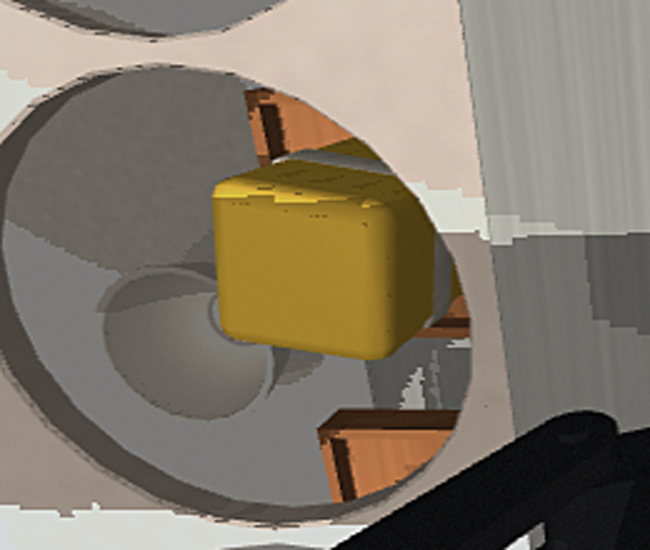

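```bash
python3 - <<'E'
from h import *
im,c=shot("wrist")
f=lambda u,v,z: np.round(at_z(c,np.array([u/2.5,120+v/2.5]),z),1)
print("port right",f(472,330,170),"left",f(3,240,170),"plate",f(502,330,176),f(462,20,176))
# port circle pts
P=np.array([[3,240],[60,110],[170,65],[260,85],[340,135],[400,180],[472,330],[460,440],[400,490],[260,522],[120,475],[60,410]])
W=np.array([f(u,v,170)[:2] for u,v in P])
A=np.c_[2*W,np.ones(len(W))]; s=np.linalg.lstsq(A,(W**2).sum(1),rcond=None)[0]; print(s[:2],np.sqrt(s[2]+s[0]**2+s[1]**2)); print(W)
E
```

```text
port right [ 545.9 -255.3  170. ] left [ 438.4 -229.7  170. ] plate [ 556.1 -252.6  176. ] [ 558.3 -183.4  176. ]
[ 489.15693939 -251.59150724] 58.057078639843766
[[ 438.4 -229.7]
 [ 462.2 -199.8]
 [ 489.8 -190.8]
 [ 508.7 -195.7]
 [ 524.  -207.3]
 [ 535.5 -217.9]
 [ 545.9 -255.3]
 [ 537.9 -285.5]
 [ 519.7 -300.1]
 [ 480.3 -309.4]
 [ 446.9 -294.3]
 [ 437.2 -275. ]]
```

{"api": "move_arm", "payload": {
  "moves": [
    [[-0.005,0,-0.001,0,0,0],[-0.01,0,-0.002,0,0,0],[-0.01,0,-0.002,0,0,0]]
  ]
}}

```text
clock: 7.02
eef_pos: [626.1, -253.2, 187.6]
tool_rot: [-3.142, 0.003, -0.032]
force: [-3.2, 0.1, -1.1]
width: 13.0
```

{"api": "move_arm", "payload": {
  "jaw": 0.7,
  "moves": [
    [[0,0,0,0,0,0],[0,0,0,0,0,0],[0,0,0,0,0,0],[0,0,-0.03,0,0,0],[0,0,-0.07,0,0,0],[-0.02,0.0,-0.11,0,0,0],[-0.06,0.01,-0.14,0,0,0],[-0.1,0.02,-0.165,0,0,0],[-0.13,0.03,-0.165,0,0,0],[-0.14,0.03,-0.165,0,0,0],[-0.14,0.03,-0.165,0,0,0]]
  ]
}}

```text
clock: 8.4
eef_pos: [486.8, -278.1, 353.5]
tool_rot: [-3.141, -0.001, -0.032]
force: [0.5, 0.3, -0.6]
width: 60.0
```

```bash
python3 - <<'E'
from h import *
im,c=shot("wrist","d_wrist"); print(ctrl.read_state()["clock"])
for t,z in dict(port2=170,shutter_grip=196,cheese1=84).items():
    for r in models.place_of("wrist",t)[:4]:
        print(t,round(r["score"],2),np.round(r["uv"],1),np.round(at_z(c,r["uv"],z),1))
for r in models.cut_out("wrist","cheese1"):
    m=r["pixels"]; print(r["score"],r["uv"],m.sum())
E
```

```text
8.45
port2 0.97 [317.  264.3] [ 478.4 -379.9  170. ]
port2 0.62 [317.4  28.6] [ 488.  -124.5  170. ]
port2 0.59 [317.6 158.3] [ 483.7 -250.6  170. ]
shutter_grip 0.74 [458.1 165.4] [ 626.4 -258.7  196. ]
cheese1 0.91 [316.1  52.4] [ 485.3 -130.1   84. ]
cheese1 0.77 [323.8 233.3] [ 487.8 -375.3   84. ]
cheese1 0.69 [320.  150.2] [ 486.1 -252.1   84. ]
cheese1 0.33 [241.8 188.4] [ 372.8 -302.4   84. ]
0.67 [314.8, 41.5] 2516
0.66 [323.2, 249.4] 1679
0.61 [321.9, 152.3] 1697
```

View pics/d_wrist.png

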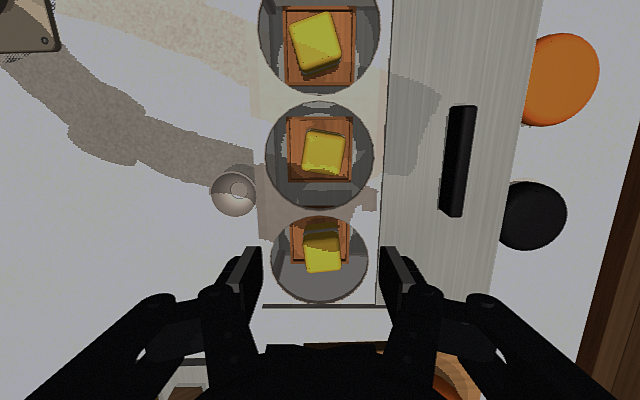

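```bash
python3 - <<'E'
from h import *
im,c=shot("wrist"); col=im["color"]
cv2.imwrite("pics/d_crop.png",cv2.resize(col[0:300,255:390],None,fx=2.0*1.0,fy=2.0,interpolation=cv2.INTER_CUBIC))
hsv=cv2.cvtColor(col,cv2.COLOR_BGR2HSV)
for (u,v) in [(316,41),(325,150),(322,255)]:
    w=col[max(0,v-35):v+35,u-35:u+35]; hh=hsv[max(0,v-35):v+35,u-35:u+35]
    print(hh[min(v,35),35],[tuple(hsv[v+d,u]) for d in (-20,-15,-10,0,10,15,20,25,30)])
big=[cv2.resize(col[max(0,v-35):max(0,v-35)+70,u-35:u+35],None,fx=3.7,fy=3.7,interpolation=cv2.INTER_NEAREST) for (u,v) in [(316,41),(325,150),(322,255)]]
cv2.imwrite("pics/d_crop3.png",np.hstack(big))
E
```

```text
[ 30 163 166] [(np.uint8(30), np.uint8(167), np.uint8(166)), (np.uint8(30), np.uint8(168), np.uint8(165)), (np.uint8(31), np.uint8(167), np.uint8(166)), (np.uint8(30), np.uint8(163), np.uint8(166)), (np.uint8(26), np.uint8(175), np.uint8(165)), (np.uint8(26), np.uint8(174), np.uint8(164)), (np.uint8(23), np.uint8(182), np.uint8(164)), (np.uint8(21), np.uint8(193), np.uint8(86)), (np.uint8(0), np.uint8(5), np.uint8(50))]
[ 26 175 165] [(np.uint8(11), np.uint8(160), np.uint8(131)), (np.uint8(22), np.uint8(189), np.uint8(163)), (np.uint8(27), np.uint8(176), np.uint8(164)), (np.uint8(26), np.uint8(175), np.uint8(165)), (np.uint8(26), np.uint8(176), np.uint8(165)), (np.uint8(31), np.uint8(168), np.uint8(170)), (np.uint8(20), np.uint8(187), np.uint8(132)), (np.uint8(11), np.uint8(159), np.uint8(88)), (np.uint8(12), np.uint8(158), np.uint8(87))]
[ 30 169 167] [(np.uint8(21), np.uint8(196), np.uint8(65)), (np.uint8(22), np.uint8(193), np.uint8(99)), (np.uint8(22), np.uint8(185), np.uint8(132)), (np.uint8(30), np.uint8(169), np.uint8(167)), (np.uint8(30), np.uint8(173), np.uint8(165)), (np.uint8(29), np.uint8(177), np.uint8(166)), (np.uint8(10), np.uint8(8), np.uint8(102)), (np.uint8(0), np.uint8(8), np.uint8(102)), (np.uint8(15), np.uint8(10), np.uint8(103))]
```

View pics/d_crop3.png

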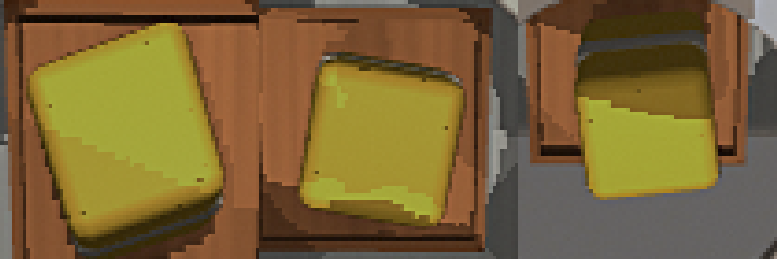

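```bash
python3 - <<'E'
from h import *
im,c=shot("wrist")
T={3:((281,6),[(30,72),(180,25),(222,198),(80,240)]),2:((290,115),[(60,52),(207,80),(182,226),(40,200)]),1:((287,220),[(59,80),(194,78),(201,189),(73,198)])}
from scipy.optimize import least_squares
for k,(o,p) in T.items():
    uv=np.array(p)/3.7+np.array(o)-0.0
    W=at_z(c,uv,150)[:,:2]
    sides=[np.linalg.norm(W[i]-W[(i+1)%4]) for i in range(4)]
    e=W[1]-W[0]; e2=W[2]-W[3]; 
    ang=[np.arctan2(*(W[(i+1)%4]-W[i])[::-1]) for i in range(4)]
    # fold to [-pi/4,pi/4]
    fa=[(a+np.pi/4)%(np.pi/2)-np.pi/4 for a in ang]
    print(k,np.round(W.mean(0),1),np.round(sides,1),np.round(fa,3)); print(np.round(W,1).tolist())
E
```

```text
3 [ 485.8 -132.4] [43.2 45.2 42.4 45. ] [0.237 0.247 0.233 0.265]
[[459.1, -115.7], [501.0, -105.5], [512.1, -149.3], [470.9, -159.1]]
2 [ 490.2 -247.3] [45.8 46.1 46.  46.2] [-0.215 -0.181 -0.215 -0.183]
[[472.0, -219.8], [516.8, -229.5], [508.5, -274.9], [463.6, -265.1]]
1 [ 485.8 -380. ] [46.1 42.6 45.3 45.5] [-0.015  0.045  0.048  0.061]
[[461.6, -357.7], [507.7, -358.4], [509.6, -400.9], [464.4, -403.1]]
```

```bash
python3 - <<'E'
from h import *
im,c=shot("top"); im2,c2=shot("scene")
A=np.array([(97,256),(292,261),(288,367),(91,362)])/2.6+[190,90]
B=np.array([(321,80),(446,163),(264,357),(139,263)])/4+[280,120]
for cc,P in((c,A),(c2,B)):
    W=at_z(cc,P,18)[:,:2]; print(np.round(W,1).tolist(),np.round(W.mean(0),1)); print([round(np.linalg.norm(W[i]-W[(i+1)%4]),1) for i in range(4)],[round(((np.arctan2(*(W[(i+1)%4]-W[i])[::-1])+np.pi/4)%(np.pi/2))-np.pi/4,3) for i in range(4)])
E
```

```text
[[556.8, 360.2], [549.7, 88.5], [401.9, 93.1], [409.1, 362.9]] [479.4 226.1]
[np.float64(271.8), np.float64(147.9), np.float64(269.9), np.float64(147.8)] [np.float64(-0.026), np.float64(-0.031), np.float64(-0.027), np.float64(-0.018)]
[[417.7, 363.2], [564.0, 359.9], [554.7, 90.1], [411.9, 93.9]] [487.1 226.8]
[np.float64(146.3), np.float64(270.0), np.float64(142.8), np.float64(269.4)] [np.float64(-0.023), np.float64(-0.035), np.float64(-0.027), np.float64(-0.022)]
```

```bash
python3 - <<'E'
from h import *
plan(487.5,-131.5,195,0.243)
E
```

```text
shift [-0.0039 -0.1466  0.1581] turn [-4.000e-04  2.000e-04 -2.744e-01] n>= 5.0
```

{"api": "move_arm", "payload": {
  "jaw": 0.72,
  "moves": [
    [[-0.001,-0.037,0.03,0,0,-0.07],[-0.002,-0.073,0.07,0,0,-0.14],[-0.003,-0.11,0.11,0,0,-0.21],[-0.004,-0.147,0.145,0,0,-0.274],[-0.004,-0.147,0.158,0,0,-0.274],[-0.004,-0.147,0.175,0,0,-0.274],[-0.004,-0.147,0.19,0,0,-0.274],[-0.004,-0.147,0.205,0,0,-0.274],[-0.004,-0.147,0.205,0,0,-0.274]]
  ]
}}

```text
clock: 9.98
eef_pos: [486.5, -131.7, 147.3]
tool_rot: [-3.141, 0.002, 0.241]
force: [0.4, -0.8, -0.2]
width: 61.3
```

```bash
python3 - <<'E'
from h import *
s=ctrl.read_state(); print(s["force"],s["eef_pos"]); shot("wrist","e_wrist")
im,_=shot("scene"); cv2.imwrite("pics/e_scene.png",cv2.resize(im["color"][120:320,180:400],None,fx=3,fy=3))
E
```

```text
[ 0.37325534 -0.77427622 -0.15287066] [ 486.48588504 -131.66504043  147.31361905]
```

View pics/e_wrist.png

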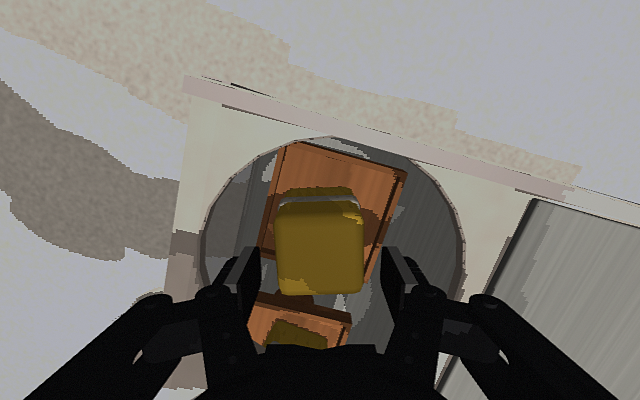

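View pics/e_scene.png

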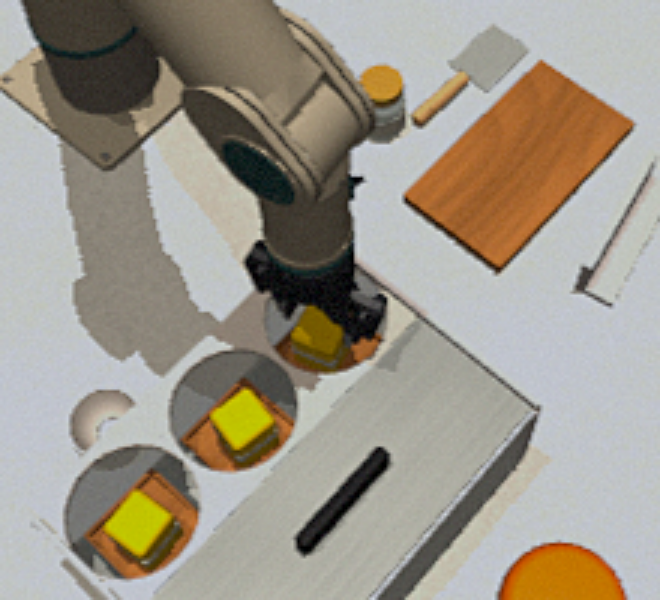

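{"api": "move_arm", "payload": {
  "moves": [
    [[0,0,0.008,0,0,0],[0,0,0.016,0,0,0],[0,0,0.024,0,0,0],[0,0,0.029,0,0,0],[0,0,0.029,0,0,0]]
  ]
}}

```text
clock: 10.7
eef_pos: [487.5, -131.4, 120.0]
tool_rot: [3.141, -0.0, 0.242]
force: [-1.5, 0.4, 8.8]
width: 61.4
```

{"api": "move_arm", "payload": {
  "jaw": 0.4,
  "moves": [
    [[0,0,0,0,0,0],[0,0,0,0,0,0],[0,0,0,0,0,0],[0,0,0,0,0,0]]
  ]
}}

```text
clock: 11.2
eef_pos: [486.8, -131.8, 120.6]
tool_rot: [3.14, 0.001, 0.242]
force: [-3.9, -0.8, 16.4]
width: 47.3
```

{"api": "move_arm", "payload": {
  "jaw": 0,
  "moves": [
    [[0,0,-0.002,0,0,0],[0,0,-0.002,0,0,0],[0,0,-0.004,0,0,0],[0,0,-0.008,0,0,0],[0,0,-0.012,0,0,0],[0,0,-0.012,0,0,0]]
  ]
}}

```text
clock: 11.95
eef_pos: [487.5, -131.5, 131.7]
tool_rot: [3.141, -0.001, 0.242]
force: [-0.1, -0.7, -1.1]
width: 47.0
```

```bash
python3 - <<'E'
from h import *
s=ctrl.read_state(); print(s["force"],s["eef_pos"]); shot("wrist","f_wrist")
E
```

```text
[-0.0800781  -0.71818928 -1.1484662 ] [ 487.47225508 -131.47243142  131.71630125]
```

View pics/f_wrist.png

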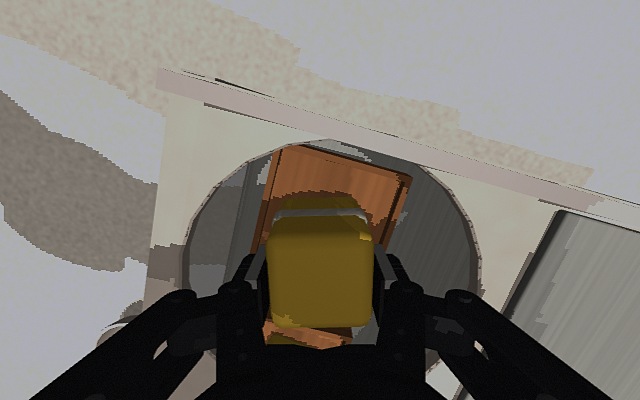

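{"api": "move_arm", "payload": {
  "moves": [
    [[0.002,-0.003,-0.008,0,0,0],[0.003,-0.005,-0.02,0,0,0],[0.003,-0.005,-0.04,0,0,0],[0.003,-0.005,-0.06,0,0,0],[0.003,-0.005,-0.085,0,0,0],[0.003,-0.005,-0.11,0,0,0],[0.003,-0.005,-0.125,0,0,0]]
  ]
}}

```text
clock: 12.88
eef_pos: [489.4, -125.6, 258.2]
tool_rot: [3.141, -0.002, 0.242]
force: [0.1, -0.1, -0.9]
width: 47.3
```

```bash
python3 - <<'E'
from h import *
print(ctrl.read_state()["clock"]); plan(468,306,250,-0.026)
E
```

```text
12.875
shift [ 0.0828 -0.4242  0.008 ] turn [ 0.0008 -0.0022  0.2683] n>= 9.0
```

{"api": "move_arm", "payload": {
  "moves": [
    [[0.003,-0.015,0,0,0,0.01],[0.009,-0.045,0,0,0,0.03],[0.017,-0.09,0,0,0,0.05],[0.026,-0.135,0,0,0,0.08],[0.035,-0.18,0,0,0,0.11],[0.044,-0.225,0,0,0,0.14],[0.053,-0.27,0,0,0,0.17],[0.061,-0.315,0,0,0,0.2],[0.07,-0.36,0,0,0,0.23],[0.077,-0.395,0,0,0,0.25],[0.081,-0.415,0,0,0,0.268],[0.083,-0.424,0,0,0,0.268],[0.083,-0.424,0,0,0,0.268]]
  ]
}}

```text
clock: 14.5
eef_pos: [467.7, 305.6, 256.2]
tool_rot: [3.141, 0.0, -0.025]
force: [0.2, -0.5, -1.5]
width: 47.2
```

```bash
python3 - <<'E'
from h import *
s=ctrl.read_state(); print(s["force"],s["eef_pos"]); im,c=shot("wrist","g_wrist")
for t,z in dict(board=0,rail_left=9,rail_right=9,rail=0).items():
    for r in models.place_of("wrist",t)[:4]:
        print(t,round(r["score"],2),np.round(r["uv"],1),np.round(at_z(c,r["uv"],z),1))
E
```

```text
[ 0.20190838 -0.49750834 -1.53875065] [467.6762489  305.61950801 256.24068116]
rail_left 0.94 [419.9  97.2] [591.9 395.9   9. ]
rail_left 0.56 [428.  168.3] [608.9 306.7   9. ]
rail_right 0.76 [436.8 279.3] [634.9 139.7   9. ]
rail_right 0.72 [559.1  41. ] [751. 454.   9.]
rail 0.95 [427.3 222.4] [617.2 226.8   0. ]
rail 0.83 [487.5  69.5] [675.8 426.4   0. ]
rail 0.41 [237.9 184.4] [352.5 289.3   0. ]
```

View pics/g_wrist.png

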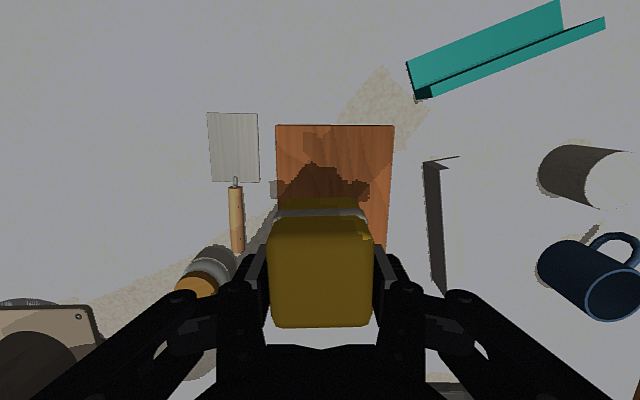

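```bash
python3 - <<'E'
from h import *
im,c=shot("wrist"); g=cv2.GaussianBlur(im["color"],(3,3),0).astype(int)
for p in [(275,125),(394,125),(390,180),(388,230),(276,180)]: print(p,np.round(at_z(c,p,18),1))
hsv=cv2.cvtColor(im["color"],cv2.COLOR_BGR2HSV)
m=((hsv[...,0]<15)&(hsv[...,1]>100)&(hsv[...,2]>40)).astype(np.uint8)
for r in (130,140,150,160,170,200,215,230): 
    xs=np.where(m[r,265:420])[0]+265
    print(r,xs.min(),xs.max(),np.round(at_z(c,(xs.min(),r),18)[:2],1),np.round(at_z(c,(xs.max()+1,r),18)[:2],1))
for u in (300,330,360): 
    ys=np.where(m[100:200,u])[0]+100; print(u,ys.min(),np.round(at_z(c,(u,ys.min()),18)[:2],1))
E
```

```text
(275, 125) [412.5 366.5  18. ]
(394, 125) [560.  362.3  18. ]
(390, 180) [557.8 292.7  18. ]
(388, 230) [557.8 222.4  18. ]
(276, 180) [408.8 296.9  18. ]
130 275 392 [412.1 360.5] [559.1 356.3]
140 275 392 [411.2 348.3] [559.6 344.1]
150 275 391 [410.3 335.8] [558.8 331.6]
160 276 390 [410.6 323.1] [558.1 318.9]
170 276 390 [409.7 310.1] [558.6 305.9]
200 278 387 [409.5 269.6] [556.2 265.5]
215 365 386 [525.9 245.2] [555.6 244.3]
230 370 385 [533.1 223.1] [555.1 222.5]
300 124 [443.6 366.8]
330 124 [480.7 365.8]
360 125 [517.9 363.5]
```

{"api": "move_arm", "payload": {
  "moves": [
    [[0.002,-0.003,0.02,0,0,0],[0.002,-0.003,0.06,0,0,0],[0.002,-0.003,0.1,0,0,0],[0.002,-0.003,0.14,0,0,0],[0.002,-0.003,0.17,0,0,0],[0.002,-0.003,0.187,0,0,0],[0.002,-0.003,0.195,0,0,0],[0.002,-0.003,0.199,0,0,0],[0.002,-0.003,0.201,0,0,0],[0.002,-0.003,0.201,0,0,0]]
  ]
}}

```text
clock: 16.05
eef_pos: [470.3, 308.8, 55.9]
tool_rot: [-3.141, -0.001, -0.026]
force: [-0.2, -0.5, -2.9]
width: 46.8
```

{"api": "move_arm", "payload": {
  "moves": [
    [[0,0,0.001,0,0,0],[0,0,0.002,0,0,0],[0,0,0.002,0,0,0]]
  ]
}}

```text
clock: 16.42
eef_pos: [470.3, 308.8, 54.6]
tool_rot: [-3.141, -0.001, -0.026]
force: [-1.5, -1.9, 8.0]
width: 47.3
```

{"api": "move_arm", "payload": {
  "jaw": 0.72,
  "moves": [
    [[0,0,0,0,0,0],[0,0,0,0,0,0],[0,0,0,0,0,0],[0,0,-0.02,0,0,0],[0,0,-0.05,0,0,0],[0,0,-0.09,0,0,0],[0,0,-0.13,0,0,0],[0,0,-0.17,0,0,0],[0,0,-0.2,0,0,0],[0,0,-0.2,0,0,0]]
  ]
}}

```text
clock: 17.68
eef_pos: [471.1, 309.6, 255.6]
tool_rot: [-3.139, -0.004, -0.026]
force: [0.4, -0.6, -0.1]
width: 61.5
```

```bash
python3 - <<'E'
from h import *
s=ctrl.read_state(); print(s["force"],s["eef_pos"]); im,c=shot("wrist","i_wrist")
plan(488.5,-248,220,-0.2)
E
```

```text
[ 0.44574916 -0.58388349 -0.11886637] [471.09201098 309.61990661 255.61840498]
shift [0.0328 0.5561 0.0335] turn [-0.001  -0.0014  0.1738] n>= 12.0
```

View pics/i_wrist.png

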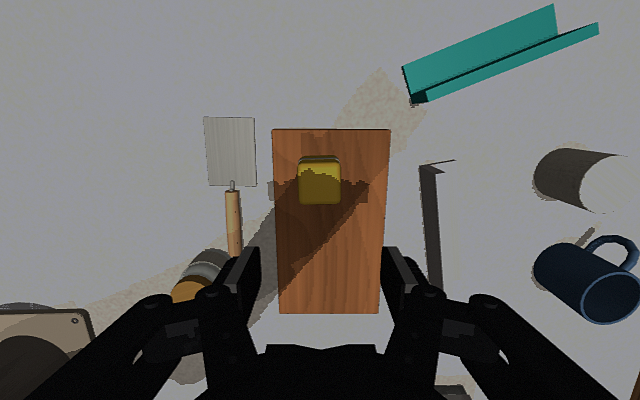

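{"api": "move_arm", "payload": {
  "moves": [
    [[0.001,0.015,0,0,0,0.01],[0.003,0.05,0,0,0,0.02],[0.006,0.1,0,0,0,0.03],[0.009,0.15,0,0,0,0.045],[0.012,0.2,0,0,0,0.06],[0.015,0.25,0,0,0,0.075],[0.018,0.3,0,0,0,0.09],[0.021,0.35,0,0,0,0.11],[0.024,0.4,0,0,0,0.13],[0.027,0.45,0,0,0,0.15],[0.03,0.5,0,0,0,0.165],[0.032,0.535,0,0,0,0.174],[0.033,0.553,0.01,0,0,0.174],[0.033,0.556,0.033,0,0,0.174],[0.033,0.556,0.055,0,0,0.174],[0.033,0.556,0.065,0,0,0.174],[0.033,0.556,0.065,0,0,0.174]]
  ]
}}

```text
clock: 19.85
eef_pos: [487.8, -247.2, 187.3]
tool_rot: [-3.141, 0.002, -0.199]
force: [0.6, 0.1, 0.2]
width: 61.5
```

```bash
python3 - <<'E'
from h import *
s=ctrl.read_state(); print(s["force"],s["eef_pos"]); im,c=shot("wrist","j_wrist")
plan(489,-247.5,122,-0.2)
E
```

```text
[0.58547565 0.14378408 0.22896878] [ 487.79057606 -247.16353348  187.31402151]
shift [ 0.0006 -0.0001  0.0661] turn [-0.0004  0.0006  0.0007] n>= 2.0
```

View pics/j_wrist.png

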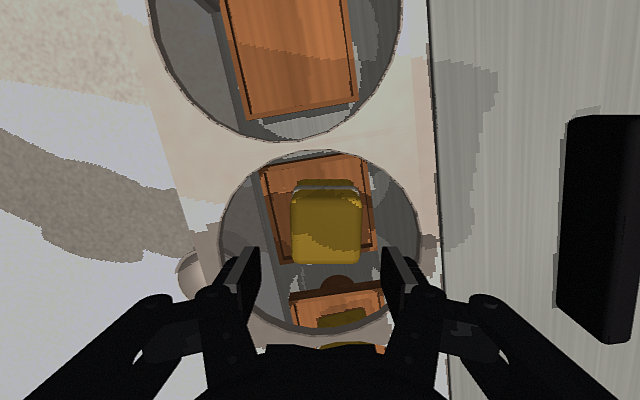

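{"api": "move_arm", "payload": {
  "moves": [
    [[0.001,0,0.015,0,0,0],[0.002,0,0.03,0,0,0],[0.002,0,0.045,0,0,0],[0.002,0,0.055,0,0,0],[0.002,0,0.062,0,0,0],[0.002,0,0.065,0,0,0],[0.002,0,0.065,0,0,0]]
  ]
}}

```text
clock: 20.78
eef_pos: [490.5, -248.5, 123.3]
tool_rot: [3.142, -0.0, -0.2]
force: [-0.6, 0.3, -0.1]
width: 61.5
```

{"api": "move_arm", "payload": {
  "jaw": 0,
  "moves": [
    [[0,0,0,0,0,0],[0,0,0,0,0,0],[0,0,0,0,0,0],[0,0,0,0,0,0],[0,0,-0.002,0,0,0],[0,0,-0.006,0,0,0],[0,0,-0.01,0,0,0],[0,0,-0.012,0,0,0]]
  ]
}}

```text
clock: 21.78
eef_pos: [490.4, -248.4, 135.5]
tool_rot: [-3.142, -0.0, -0.2]
force: [-0.6, 0.1, -1.4]
width: 47.0
```

{"api": "move_arm", "payload": {
  "moves": [
    [[-0.002,0.001,-0.008,0,0,0],[-0.003,0.002,-0.02,0,0,0],[-0.003,0.002,-0.04,0,0,0],[-0.003,0.002,-0.06,0,0,0],[-0.003,0.002,-0.085,0,0,0],[-0.003,0.002,-0.11,0,0,0],[-0.003,0.002,-0.125,0,0,0]]
  ]
}}

```text
clock: 22.65
eef_pos: [487.5, -250.0, 262.3]
tool_rot: [3.141, -0.002, -0.2]
force: [0.4, -0.5, -1.6]
width: 47.2
```

```bash
python3 - <<'E'
from h import *
plan(467.5,229,250,-0.027)
E
```

```text
shift [-0.1148 -0.4655  0.0117] turn [ 0.0009 -0.0023 -0.1731] n>= 10.0
```

{"api": "move_arm", "payload": {
  "moves": [
    [[-0.004,-0.015,0,0,0,-0.01],[-0.011,-0.045,0,0,0,-0.02],[-0.022,-0.09,0,0,0,-0.03],[-0.033,-0.135,0,0,0,-0.05],[-0.044,-0.18,0,0,0,-0.065],[-0.055,-0.225,0,0,0,-0.08],[-0.067,-0.27,0,0,0,-0.1],[-0.078,-0.315,0,0,0,-0.12],[-0.089,-0.36,0,0,0,-0.14],[-0.1,-0.405,0,0,0,-0.16],[-0.109,-0.443,0,0,0,-0.173],[-0.114,-0.46,0,0,0,-0.173],[-0.115,-0.466,0,0,0,-0.173],[-0.115,-0.466,0,0,0,-0.173]]
  ]
}}

```text
clock: 24.4
eef_pos: [466.9, 228.5, 259.9]
tool_rot: [3.14, 0.001, -0.028]
force: [0.9, 0.5, -1.7]
width: 46.6
```

```bash
python3 - <<'E'
from h import *
s=ctrl.read_state(); print(s["force"],s["eef_pos"]); im,c=shot("wrist","k_wrist")
plan(467.5,229,60,-0.027)
E
```

```text
[ 0.89365737  0.53974737 -1.73232081] [466.89516111 228.52124265 259.92105011]
shift [ 0.0005 -0.0013  0.2   ] turn [ 0.0015  0.0004 -0.0019] n>= 5.0
```

View pics/k_wrist.png

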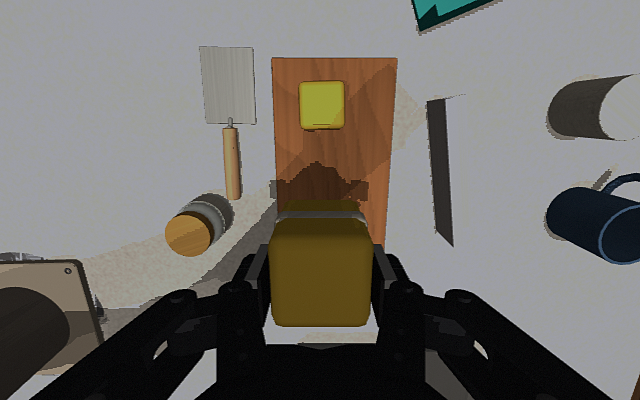

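{"api": "move_arm", "payload": {
  "moves": [
    [[0,0,0.02,0,0,0],[0,0,0.06,0,0,0],[0,0,0.1,0,0,0],[0,0,0.14,0,0,0],[0,0,0.17,0,0,0],[0,0,0.187,0,0,0],[0,0,0.195,0,0,0],[0,0,0.199,0,0,0],[0,0,0.201,0,0,0],[0,0,0.202,0,0,0]]
  ]
}}

```text
clock: 25.7
eef_pos: [467.4, 229.9, 58.8]
tool_rot: [-3.141, -0.001, -0.027]
force: [-0.5, 0.5, -1.5]
width: 47.1
```

{"api": "move_arm", "payload": {
  "moves": [
    [[0,0,0.001,0,0,0],[0,0,0.002,0,0,0]]
  ]
}}

```text
clock: 25.95
eef_pos: [467.3, 229.9, 57.9]
tool_rot: [3.142, -0.001, -0.027]
force: [-2.9, -2.6, 20.9]
width: 47.0
```

{"api": "move_arm", "payload": {
  "jaw": 0.72,
  "moves": [
    [[0,0,-0.001,0,0,0],[0,0,-0.001,0,0,0],[0,0,-0.001,0,0,0],[0,0,-0.02,0,0,0],[0,0,-0.05,0,0,0],[0,0,-0.09,0,0,0],[0,0,-0.13,0,0,0],[0,0,-0.17,0,0,0],[0,0,-0.2,0,0,0],[0,0,-0.2,0,0,0]]
  ]
}}

```text
clock: 27.2
eef_pos: [468.2, 230.5, 258.4]
tool_rot: [-3.139, -0.004, -0.027]
force: [-0.3, -0.8, 0.1]
width: 61.5
```

```bash
python3 - <<'E'
from h import *
s=ctrl.read_state(); print(s["force"],s["eef_pos"]); im,c=shot("wrist","l_wrist")
plan(485,-379.5,190,0.04)
E
```

```text
[-0.25787233 -0.82452925  0.05510884] [468.17900184 230.51282238 258.39390966]
shift [0.0342 0.6086 0.0665] turn [-0.0005 -0.0015 -0.0672] n>= 13.0
```

View pics/l_wrist.png

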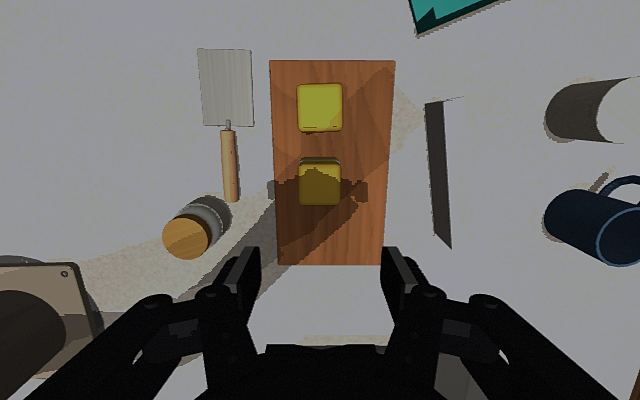

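Two cheeses stand on the board, at (320,107) and (320,183). Now the third.

{"api": "move_arm", "payload": {
  "moves": [
    [[0.001,0.015,0,0,0,0],[0.003,0.05,0,0,0,-0.005],[0.006,0.1,0,0,0,-0.01],[0.009,0.15,0,0,0,-0.015],[0.012,0.2,0,0,0,-0.02],[0.015,0.25,0,0,0,-0.025],[0.018,0.3,0,0,0,-0.03],[0.021,0.35,0,0,0,-0.036],[0.023,0.4,0,0,0,-0.042],[0.026,0.45,0,0,0,-0.048],[0.029,0.5,0,0,0,-0.055],[0.031,0.55,0,0,0,-0.067],[0.033,0.59,0,0,0,-0.067],[0.034,0.605,0.01,0,0,-0.067],[0.034,0.609,0.033,0,0,-0.067],[0.034,0.609,0.055,0,0,-0.067],[0.034,0.609,0.068,0,0,-0.067],[0.034,0.609,0.068,0,0,-0.067]]
  ]
}}

```text
clock: 29.5
eef_pos: [483.7, -378.7, 186.9]
tool_rot: [-3.139, 0.002, 0.041]
force: [-0.6, -0.3, -0.1]
width: 61.5
```

```bash
python3 - <<'E'
from h import *
s=ctrl.read_state(); print(s["force"],s["eef_pos"]); im,c=shot("wrist","m_wrist")
plan(485,-379.5,122,0.04)
E
```

```text
[-0.61517427 -0.30791611 -0.09303071] [ 483.70258902 -378.66976675  186.86019613]
shift [0.0006 0.0004 0.066 ] turn [-0.0009  0.0007  0.0008] n>= 2.0
```

View pics/m_wrist.png

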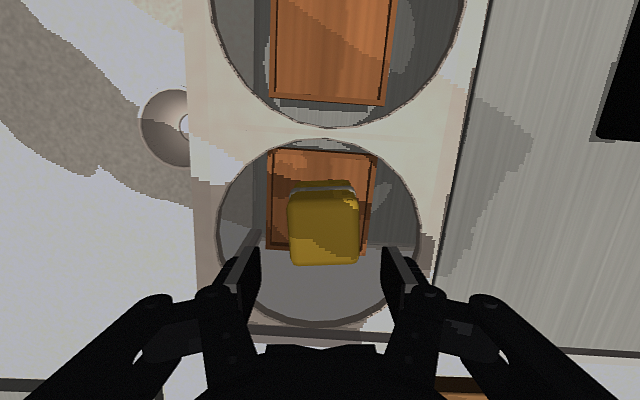

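{"api": "move_arm", "payload": {
  "moves": [
    [[0.001,0,0.015,0,0,0],[0.001,0,0.03,0,0,0],[0.001,0,0.045,0,0,0],[0.001,0,0.055,0,0,0],[0.001,0,0.062,0,0,0],[0.001,0,0.065,0,0,0],[0.001,0,0.065,0,0,0]]
  ]
}}

```text
clock: 30.42
eef_pos: [485.6, -379.9, 123.4]
tool_rot: [3.142, -0.0, 0.04]
force: [-0.4, 0.2, 0.8]
width: 61.7
```

{"api": "move_arm", "payload": {
  "jaw": 0,
  "moves": [
    [[0,0,0,0,0,0],[0,0,0,0,0,0],[0,0,0,0,0,0],[0,0,0,0,0,0],[0,0,-0.002,0,0,0],[0,0,-0.006,0,0,0],[0,0,-0.01,0,0,0],[0,0,-0.012,0,0,0]]
  ]
}}

```text
clock: 31.42
eef_pos: [485.6, -379.9, 135.5]
tool_rot: [3.142, -0.0, 0.04]
force: [-0.0, -0.1, -2.2]
width: 47.4
```

{"api": "move_arm", "payload": {
  "moves": [
    [[-0.001,-0.001,-0.008,0,0,0],[-0.002,-0.002,-0.02,0,0,0],[-0.002,-0.002,-0.04,0,0,0],[-0.002,-0.002,-0.06,0,0,0],[-0.002,-0.002,-0.085,0,0,0],[-0.002,-0.002,-0.11,0,0,0],[-0.002,-0.002,-0.125,0,0,0]]
  ]
}}

```text
clock: 32.3
eef_pos: [483.9, -378.1, 262.4]
tool_rot: [3.14, -0.002, 0.04]
force: [0.9, -0.9, -2.2]
width: 47.2
```

```bash
python3 - <<'E'
from h import *
plan(465.5,150,250,-0.027)
E
```

```text
shift [ 0.0027 -0.5285  0.0117] turn [ 0.0014 -0.002   0.067 ] n>= 11.0
```

{"api": "move_arm", "payload": {
  "moves": [
    [[0,-0.015,0,0,0,0],[0,-0.05,0,0,0,0.01],[0,-0.095,0,0,0,0.015],[0.001,-0.14,0,0,0,0.02],[0.001,-0.185,0,0,0,0.025],[0.001,-0.23,0,0,0,0.03],[0.001,-0.275,0,0,0,0.035],[0.002,-0.32,0,0,0,0.04],[0.002,-0.365,0,0,0,0.045],[0.002,-0.41,0,0,0,0.05],[0.002,-0.455,0,0,0,0.06],[0.003,-0.495,0,0,0,0.067],[0.003,-0.52,0,0,0,0.067],[0.003,-0.528,0,0,0,0.067],[0.003,-0.528,0,0,0,0.067]]
  ]
}}

```text
clock: 34.17
eef_pos: [464.5, 149.5, 259.8]
tool_rot: [3.141, 0.001, -0.026]
force: [0.0, 0.3, -1.9]
width: 47.0
```

```bash
python3 - <<'E'
from h import *
s=ctrl.read_state(); print(s["force"],s["eef_pos"],s["width"]); im,c=shot("wrist","n_wrist")
plan(465.5,150,57.8,-0.027)
E
```

```text
[ 8.43250872e-04  2.70295094e-01 -1.93047793e+00] [464.49204135 149.46471439 259.79844647] 46.97287944049415
shift [ 0.0009 -0.0017  0.2021] turn [ 0.0013  0.0011 -0.0007] n>= 5.0
```

View pics/n_wrist.png

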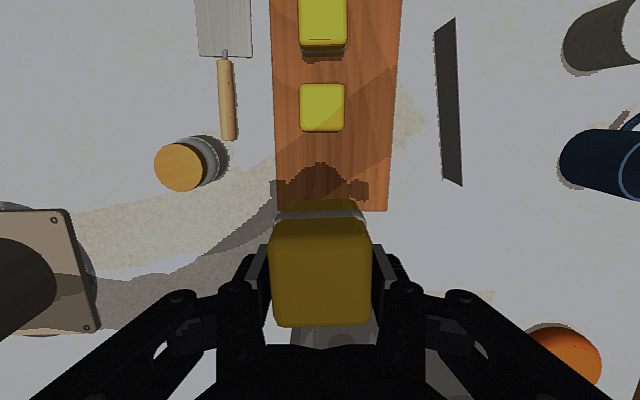

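{"api": "move_arm", "payload": {
  "moves": [
    [[0.001,0,0.02,0,0,0],[0.001,0,0.06,0,0,0],[0.001,0,0.1,0,0,0],[0.001,0,0.14,0,0,0],[0.001,0,0.17,0,0,0],[0.001,0,0.187,0,0,0],[0.001,0,0.195,0,0,0],[0.001,0,0.199,0,0,0],[0.001,0,0.201,0,0,0],[0.001,0,0.202,0,0,0],[0.001,0,0.203,0,0,0]]
  ]
}}

```text
clock: 35.6
eef_pos: [466.7, 149.8, 58.1]
tool_rot: [-3.141, -0.001, -0.027]
force: [-2.6, -0.8, 13.0]
width: 47.5
```

{"api": "move_arm", "payload": {
  "jaw": 0.72,
  "moves": [
    [[0,0,-0.001,0,0,0],[0,0,-0.001,0,0,0],[0,0,-0.001,0,0,0],[0,0,-0.02,0,0,0],[0,0,-0.05,0,0,0],[0,0,-0.09,0,0,0],[0,0,-0.13,0,0,0],[0,0,-0.17,0,0,0],[0,0,-0.2,0,0,0],[0,0,-0.2,0,0,0]]
  ]
}}

```text
clock: 36.85
eef_pos: [467.6, 150.2, 259.4]
tool_rot: [-3.14, -0.005, -0.027]
force: [0.6, -0.2, -0.6]
width: 61.3
```

```bash
python3 - <<'E'
from h import *
s=ctrl.read_state(); print(s["force"],s["eef_pos"]); im,c=shot("wrist","o_wrist")
plan(626,-253.5,258,-0.033)
E
```

```text
[ 0.61697273 -0.23617003 -0.63438332] [467.61489165 150.24078897 259.38220515]
shift [1.703e-01 3.986e-01 1.000e-04] turn [-0.0003 -0.0018  0.0056] n>= 9.0
```

View pics/o_wrist.png

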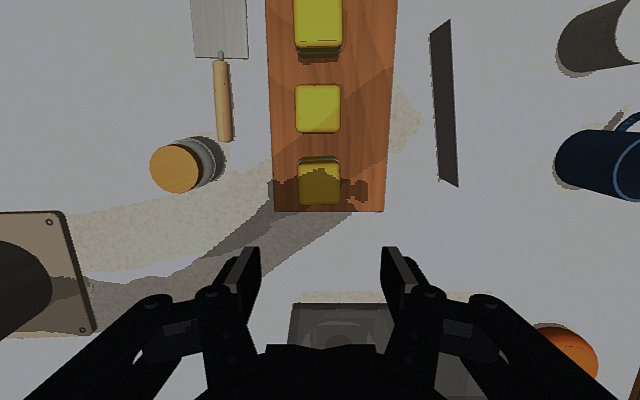

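{"api": "move_arm", "payload": {
  "moves": [
    [[0.005,0.012,0,0,0,0],[0.017,0.04,0,0,0,0],[0.034,0.08,0,0,0,0],[0.051,0.12,0,0,0,0],[0.068,0.16,0,0,0,0],[0.085,0.2,0,0,0,0],[0.102,0.24,0,0,0,0],[0.12,0.28,0,0,0,0],[0.137,0.32,0,0,0,0],[0.153,0.36,0,0,0,0.005],[0.165,0.385,0,0,0,0.006],[0.17,0.398,0.01,0,0,0.006],[0.17,0.398,0.03,0,0,0.006],[0.17,0.398,0.055,0,0,0.006],[0.17,0.398,0.07,0,0,0.006],[0.17,0.398,0.07,0,0,0.006]]
  ]
}}

```text
clock: 38.9
eef_pos: [624.3, -252.1, 185.4]
tool_rot: [-3.14, 0.004, -0.032]
force: [-0.7, -0.5, 0.2]
width: 61.4
```

{"api": "move_arm", "payload": {
  "jaw": 0,
  "moves": [
    [[0,0,0,0,0,0],[0,0,0,0,0,0],[0,0,0,0,0,0],[0,0,0,0,0,0],[0,0,0,0,0,0],[0,0,0,0,0,0]]
  ]
}}

```text
clock: 39.65
eef_pos: [626.1, -252.9, 188.5]
tool_rot: [3.141, -0.002, -0.033]
force: [0.2, -0.1, 6.1]
width: 12.4
```

{"api": "move_arm", "payload": {
  "moves": [
    [[-0.008,0,0,0,0,0],[-0.025,0,0,0,0,0],[-0.045,0,0,0,0,0],[-0.065,0,0,0,0,0],[-0.085,0,0,0,0,0],[-0.105,0,0,0,0,0],[-0.12,0,0,0,0,0],[-0.13,0,0,0,0,0],[-0.135,0,0,0,0,0],[-0.138,0,0,0,0,0],[-0.14,0,0,0,0,0],[-0.141,0,0,0,0,0],[-0.142,0,0,0,0,0]]
  ]
}}

```text
clock: 41.28
eef_pos: [486.2, -248.4, 188.4]
tool_rot: [3.14, -0.006, -0.033]
force: [7.5, -1.5, 3.1]
width: 12.9
```

{"api": "move_arm", "payload": {
  "moves": [
    [[-0.002,0,0,0,0,0],[-0.002,0,0,0,0,0],[0,0,0,0,0,0],[0.002,0,0,0,0,0],[0.002,0,0,0,0,0]]
  ]
}}

```text
clock: 41.9
eef_pos: [486.2, -248.4, 188.4]
tool_rot: [3.141, -0.002, -0.033]
force: [0.3, -0.3, 9.1]
width: 12.6
```

{"api": "move_arm", "payload": {
  "jaw": 0.5,
  "moves": [
    [[0,0,0,0,0,0],[0,0,0,0,0,0],[0,0,0,0,0,0],[0,0,-0.02,0,0,0],[0,0,-0.05,0,0,0],[0,0,-0.09,0,0,0],[0,0,-0.13,0,0,0],[0,0,-0.16,0,0,0],[0,0,-0.16,0,0,0]]
  ]
}}

```text
clock: 43.02
eef_pos: [486.7, -248.4, 349.5]
tool_rot: [3.14, -0.004, -0.033]
force: [0.4, -0.2, -0.6]
width: 42.7
```

```bash
python3 - <<'E'
from h import *
s=ctrl.read_state(); print(s["force"],s["eef_pos"]); im,c=shot("wrist","p_wrist")
im,c=shot("top"); cv2.imwrite("pics/p_top.png",cv2.resize(im["color"][90:270,190:490],None,fx=2.6,fy=2.6))
plan(600,225,300,0.1)
E
```

```text
[ 0.39448596 -0.17810131 -0.61007692] [ 486.6738545  -248.39685223  349.45280532]
shift [ 0.0993 -0.4766  0.0467] turn [-0.0003  0.001  -0.1331] n>= 10.0
```

View pics/p_wrist.png

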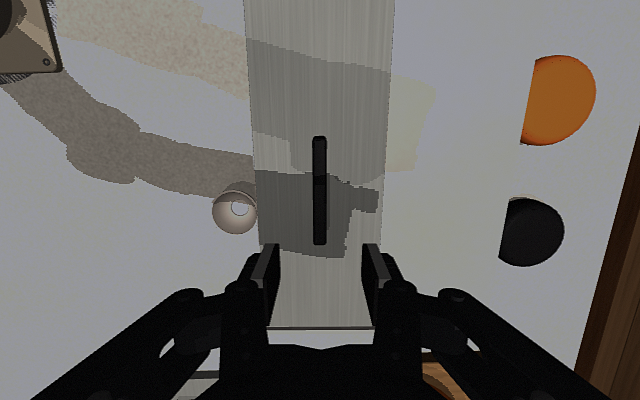

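View pics/p_top.png

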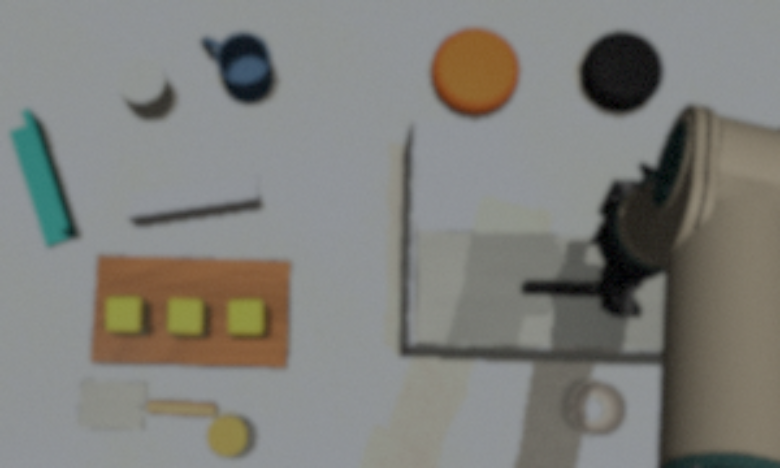

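{"api": "move_arm", "payload": {
  "moves": [
    [[0.003,-0.015,0,0,0,0],[0.01,-0.05,0,0,0,-0.02],[0.02,-0.095,0,0,0,-0.04],[0.029,-0.14,0,0,0,-0.05],[0.038,-0.185,0,0,0,-0.06],[0.048,-0.23,0,0,0,-0.07],[0.057,-0.275,0,0,0,-0.08],[0.067,-0.32,0,0,0,-0.09],[0.076,-0.365,0,0,0,-0.1],[0.085,-0.41,0,0,0,-0.11],[0.093,-0.45,0.02,0,0,-0.133],[0.098,-0.47,0.035,0,0,-0.133],[0.099,-0.477,0.047,0,0,-0.133],[0.099,-0.477,0.047,0,0,-0.133]]
  ]
}}

```text
clock: 44.88
eef_pos: [599.7, 224.0, 298.9]
tool_rot: [3.14, 0.003, 0.099]
force: [-0.2, -1.1, -0.5]
width: 42.5
```

```bash
python3 - <<'E'
from h import *
s=ctrl.read_state(); print(s["force"],s["eef_pos"]); im,c=shot("wrist","q_wrist")
for t,z in dict(rail_left=9,rail_right=9,rail=0).items():
    for r in models.place_of("wrist",t)[:4]:
        print(t,round(r["score"],2),np.round(r["uv"],1),np.round(at_z(c,r["uv"],z),1))
E
```

```text
[-0.1922729  -1.0511173  -0.48768099] [599.68152755 223.99839454 298.85517708]
rail_left 0.78 [331.6  33.8] [595.4 397.2   9. ]
rail_left 0.64 [332.6 105. ] [606.3 310.2   9. ]
rail_right 0.61 [337.2 224.4] [632.8 135.6   9. ]
rail 0.97 [330.7 165.1] [613.2 225.3   0. ]
rail 0.67 [392.8  17.2] [672.8 426.2   0. ]
```

View pics/q_wrist.png

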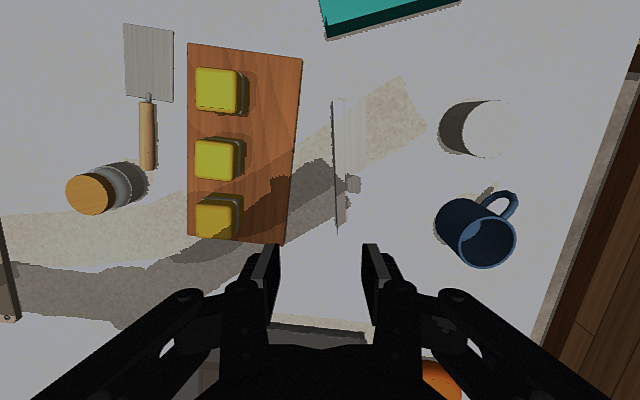

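```bash
python3 - <<'E'
from h import *
im,c=shot("wrist"); col=im["color"]
z=cv2.resize(col[85:250,310:380],None,fx=8,fy=3.6,interpolation=cv2.INTER_CUBIC).astype(float)
z=np.clip((z-60)*1.6,0,255).astype(np.uint8); z=cv2.createCLAHE(4,(4,4)).apply(cv2.cvtColor(z,cv2.COLOR_BGR2GRAY)); cv2.imwrite("pics/q_crop.png",z)
E
```

```text
(no output)
```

View pics/q_crop.png

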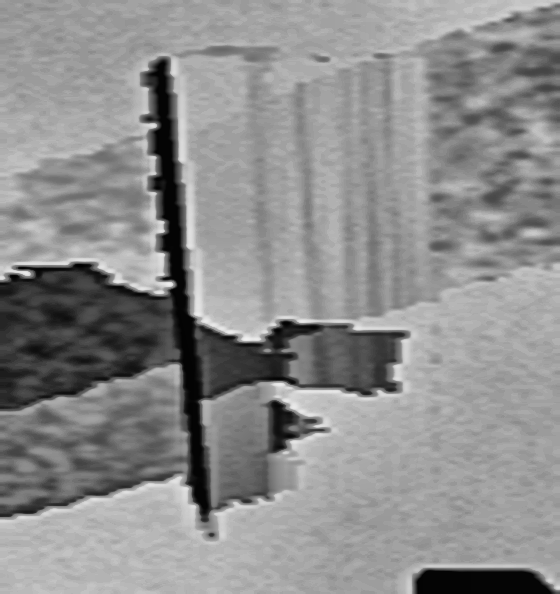

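```bash
python3 - <<'E'
from h import *
im,c=shot("wrist")
f=lambda u,v,z: at_z(c,np.array([310+u/8,85+v/3.6]),z)
for a,b,z in (((173,58),(211,518),60),((153,68),(198,515),0)):
    A=f(*a,z);B=f(*b,z);d=A-B; print(z,np.round(A,1),np.round(B,1),np.linalg.norm(d),np.arctan2(-d[0],d[1]),np.round((A+B)/2,1))
E
```

```text
60 [605.3 313.8  60. ] [630.  147.8  60. ] 167.8100389979753 0.14730756307083534 [617.6 230.8  60. ]
0 [604.2 312.2   0. ] [633.  125.4   0. ] 188.95089109119388 0.15332894041719497 [618.6 218.8   0. ]
```

```bash
python3 - <<'E'
from h import *
plan(624,225,30,0.15)
E
```

```text
shift [0.0228 0.0017 0.2712] turn [ 0.0002 -0.0014 -0.0516] n>= 6.0
```

{"api": "move_arm", "payload": {
  "moves": [
    [[0.008,0,0.03,0,0,-0.02],[0.016,0.001,0.07,0,0,-0.04],[0.023,0.002,0.11,0,0,-0.052],[0.023,0.002,0.15,0,0,-0.052],[0.023,0.002,0.18,0,0,-0.052],[0.023,0.002,0.2,0,0,-0.052],[0.023,0.002,0.2,0,0,-0.052],[0.023,0.002,0.2,0,0,-0.052]]
  ]
}}

```text
clock: 46.18
eef_pos: [624.3, 226.1, 101.8]
tool_rot: [-3.141, -0.002, 0.152]
force: [-0.1, 0.1, -0.6]
width: 42.7
```

```bash
python3 - <<'E'
from h import *
s=ctrl.read_state(); print(s["force"],s["eef_pos"]); im,c=shot("wrist","r_wrist")
plan(624,225,30,0.15)
E
```

```text
[-0.13578183  0.09433776 -0.61788711] [624.34467062 226.14984161 101.76551272]
shift [-0.0008  0.0012  0.072 ] turn [-0.0008 -0.0028  0.0018] n>= 2.0
```

View pics/r_wrist.png

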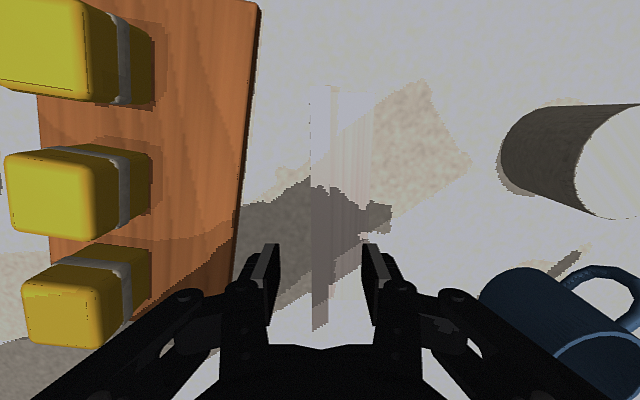

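```bash
python3 - <<'E'
from h import *
im,c=shot("wrist")
for p,z in (((311,87),0),((311,87),60),((327,87),60),((312,330),60),((326,330),60),((312,300),60)): print(p,z,np.round(at_z(c,p,z),1))
col=im["color"]; z=cv2.resize(col[75:345,270:400],None,fx=4,fy=2.2,interpolation=cv2.INTER_CUBIC); z=cv2.createCLAHE(4,(4,4)).apply(cv2.cvtColor(z,cv2.COLOR_BGR2GRAY)); cv2.imwrite("pics/r_crop.png",z)
E
```

```text
(311, 87) 0 [602.7 318.1   0. ]
(311, 87) 60 [605.1 313.6  60. ]
(327, 87) 60 [614.2 315.   60. ]
(312, 330) 60 [629.7 146.6  60. ]
(326, 330) 60 [640.  148.1  60. ]
(312, 300) 60 [626.  172.1  60. ]
```

View pics/r_crop.png

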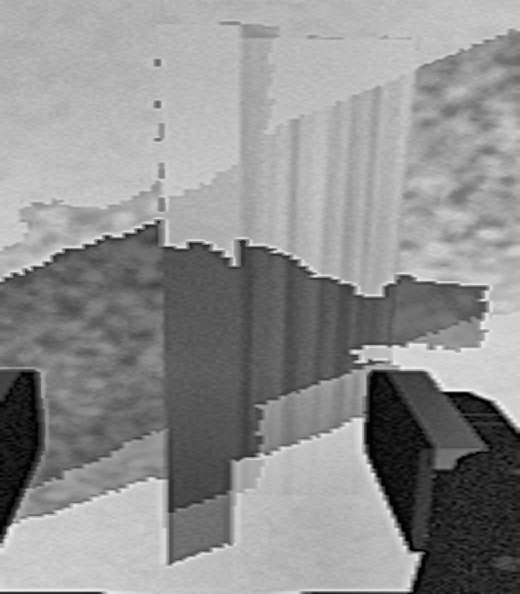

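{"api": "move_arm", "payload": {
  "moves": [
    [[0,0.001,0.02,0,0,0],[0,0.001,0.04,0,0,0],[0,0.001,0.055,0,0,0],[0,0.001,0.067,0,0,0],[0,0.001,0.07,0,0,0],[0,0.001,0.07,0,0,0]]
  ]
}}

```text
clock: 47.02
eef_pos: [623.6, 224.9, 30.3]
tool_rot: [-3.141, -0.0, 0.152]
force: [0.3, 0.8, 0.3]
width: 42.6
```

{"api": "move_arm", "payload": {
  "jaw": 0,
  "moves": [
    [[0,0,0,0,0,0],[0,0,0,0,0,0],[0,0,0,0,0,0],[0,0,0,0,0,0],[0,0,0,0,0,0],[0,0,-0.005,0,0,0],[0,0,-0.01,0,0,0],[0,0,-0.01,0,0,0]]
  ]
}}

```text
clock: 48.02
eef_pos: [623.3, 224.6, 40.3]
tool_rot: [3.142, 0.0, 0.152]
force: [0.5, 1.1, -4.3]
width: 11.5
```

```bash
python3 - <<'E'
from h import *
im,c=shot("wrist","s_wrist")
plan(571,226.5,44,-0.027)
E
```

```text
shift [-0.0513 -0.0099 -0.0039] turn [0.0002 0.0006 0.179 ] n>= 2.0
```

View pics/s_wrist.png

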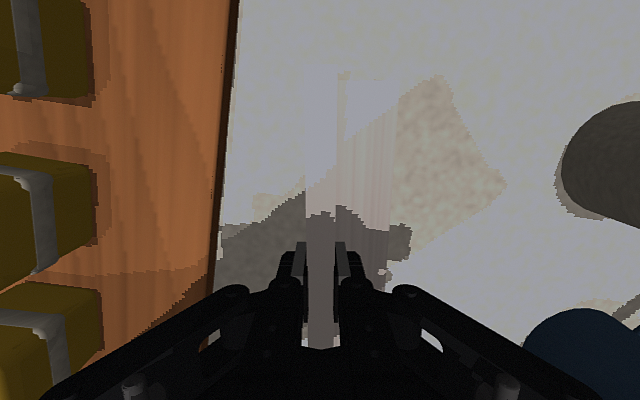

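{"api": "move_arm", "payload": {
  "moves": [
    [[-0.005,-0.001,0,0,0,0.05],[-0.013,-0.003,0,0,0,0.11],[-0.025,-0.005,0,0,0,0.179],[-0.038,-0.008,0,0,0,0.179],[-0.047,-0.01,0,0,0,0.179],[-0.05,-0.01,0,0,0,0.179],[-0.05,-0.01,0.004,0,0,0.179],[-0.05,-0.01,0.008,0,0,0.179],[-0.05,-0.01,0.009,0,0,0.179],[-0.05,-0.01,0.009,0,0,0.179]]
  ]
}}

```text
clock: 49.32
eef_pos: [572.8, 226.9, 31.2]
tool_rot: [-3.142, -0.0, -0.027]
force: [0.0, 0.3, -3.7]
width: 11.2
```

```bash
python3 - <<'E'
from h import *
im,c=shot("wrist","t_wrist")
plan(564,226.5,30,-0.027)
E
```

```text
shift [-0.0087  0.0008  0.0012] turn [-0.0002 -0.0002 -0.0001] n>= 1.0
```

View pics/t_wrist.png

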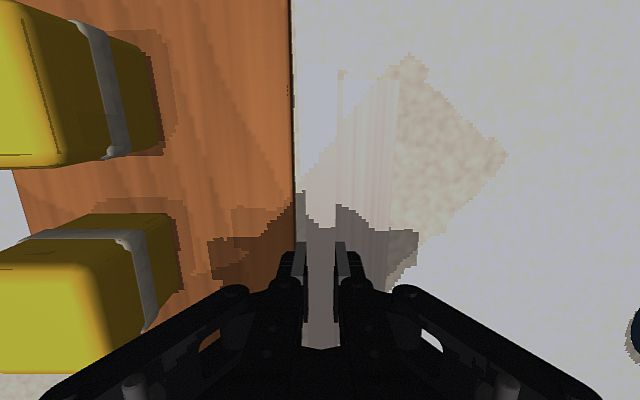

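{"api": "move_arm", "payload": {
  "moves": [
    [[-0.002,0,0,0,0,0],[-0.004,0,0,0,0,0],[-0.006,0,0,0,0,0],[-0.007,0,0,0,0,0],[-0.008,0,0,0,0,0],[-0.009,0,0,0,0,0]]
  ]
}}

```text
clock: 50.12
eef_pos: [563.6, 227.2, 31.3]
tool_rot: [-3.142, -0.0, -0.027]
force: [1.4, 0.1, -3.2]
width: 11.5
```

{"api": "move_arm", "payload": {
  "moves": [
    [[-0.001,0,0,0,0,0],[-0.0015,0,0,0,0,0],[-0.002,0,0,0,0,0],[-0.002,0,0,0,0,0]]
  ]
}}

```text
clock: 50.62
eef_pos: [563.4, 227.3, 31.5]
tool_rot: [-3.141, -0.003, -0.028]
force: [5.6, -0.2, -6.9]
width: 11.3
```

{"api": "move_arm", "payload": {
  "moves": [
    [[0,0,0.001,0,0,0],[0,0,0.002,0,0,0],[0,0,0.002,0,0,0]]
  ]
}}

```text
clock: 51.0
eef_pos: [563.4, 227.3, 31.1]
tool_rot: [-3.141, -0.004, -0.028]
force: [5.1, -2.0, 6.4]
width: 11.1
```

Touching the counter. Release by a small opening (cheeses are clear), rise, and look.

{"api": "move_arm", "payload": {
  "jaw": 0.4,
  "moves": [
    [[0,0,0,0,0,0],[0,0,0,0,0,0],[0,0,0,0,0,0],[0,0,-0.01,0,0,0],[0,0,-0.03,0,0,0],[0,0,-0.06,0,0,0],[0,0,-0.09,0,0,0],[0,0,-0.12,0,0,0],[0,0,-0.15,0,0,0],[0,0,-0.15,0,0,0]]
  ]
}}

```text
clock: 52.25
eef_pos: [563.3, 228.4, 183.4]
tool_rot: [-3.139, -0.006, -0.027]
force: [-0.4, -0.0, -0.4]
width: 34.3
```

```bash
python3 - <<'E'
from h import *
im,c=shot("wrist","u_wrist"); col=im["color"]
z=cv2.resize(col[0:260,270:380],None,fx=5,fy=2.3,interpolation=cv2.INTER_CUBIC); z=cv2.createCLAHE(4,(4,4)).apply(cv2.cvtColor(z,cv2.COLOR_BGR2GRAY)); cv2.imwrite("pics/u_crop.png",z)
s=ctrl.read_state(); print(s["eef_pos"])
for t,z in dict(rail_left=9,rail_right=9,rail=0).items():
    for r in models.place_of("wrist",t)[:3]:
        print(t,round(r["score"],2),np.round(r["uv"],1),np.round(at_z(c,r["uv"],z),1))
E
```

```text
[562.32697842 227.65510527 181.60930926]
rail_left 0.83 [317.8 105. ] [563.  311.5   9. ]
rail_left 0.65 [349.8  10.7] [595.4 394.4   9. ]
rail_right 0.61 [314.9 256.1] [554.4 142.8   9. ]
rail 0.61 [310.1 184.9] [551.7 226.7   0. ]
```

View pics/u_wrist.png

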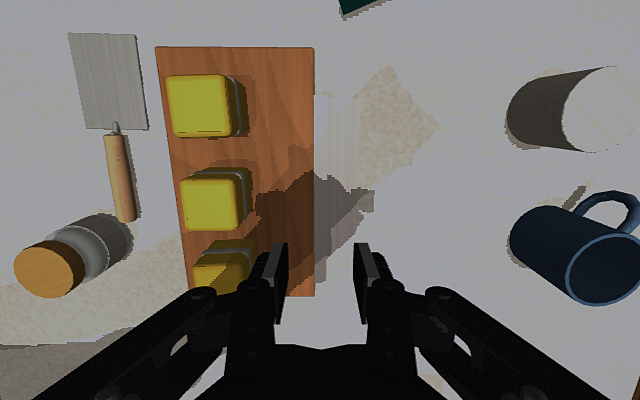

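View pics/u_crop.png

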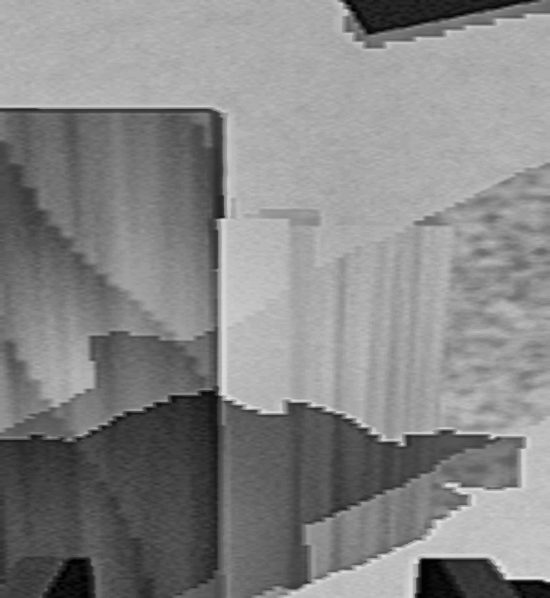

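{"api": "move_arm", "payload": {
  "jaw": 0,
  "moves": [
    [[0.02,-0.025,0,0,0,0],[0.04,-0.05,0,0,0,0],[0.04,-0.05,0,0,0,0],[0.04,-0.05,0.03,0,0,0],[0.04,-0.05,0.07,0,0,0],[0.04,-0.05,0.11,0,0,0],[0.04,-0.05,0.14,0,0,0],[0.04,-0.05,0.155,0,0,0],[0.04,-0.05,0.16,0,0,0],[0.04,-0.05,0.16,0,0,0]]
  ]
}}

```text
clock: 53.7
eef_pos: [603.2, 276.3, 19.9]
tool_rot: [-3.141, -0.001, -0.027]
force: [1.5, 0.1, 0.5]
width: -0.1
```

```bash
python3 - <<'E'
from h import *
print(ctrl.read_state()["force"],ctrl.read_state()["eef_pos"])
im,c=shot("wrist","v_wrist")
E
```

```text
[1.49809679 0.12935761 0.47442618] [603.22647615 276.27760094  19.94327471]
```

View pics/v_wrist.png

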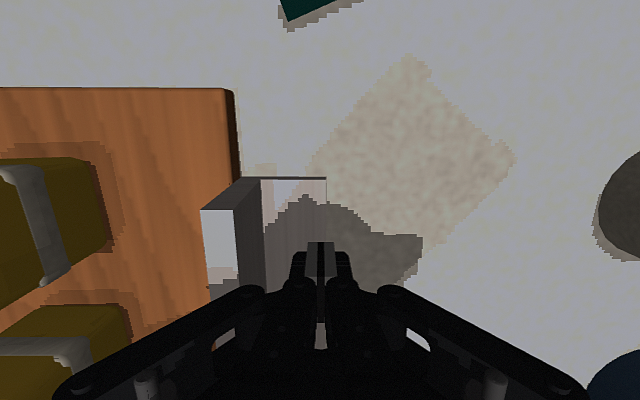

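{"api": "move_arm", "payload": {
  "moves": [
    [[-0.006,0,0,0,0,0],[-0.01,0,0,0,0,0],[-0.012,0,0,0,0,0],[-0.014,0,0,0,0,0],[-0.016,0,0,0,0,0]]
  ]
}}

```text
clock: 54.38
eef_pos: [588.3, 276.8, 20.0]
tool_rot: [-3.141, -0.003, -0.027]
force: [3.5, 0.7, 3.6]
width: 0.2
```

{"api": "move_arm", "payload": {
  "moves": [
    [[-0.001,0,0,0,0,0],[-0.002,0,0,0,0,0],[-0.002,0,0,0,0,0]]
  ]
}}

```text
clock: 54.75
eef_pos: [586.0, 276.9, 20.2]
tool_rot: [-3.141, -0.002, -0.027]
force: [3.5, -0.6, 6.0]
width: -0.0
```

```bash
python3 - <<'E'
from h import *
print(ctrl.read_state()["force"],ctrl.read_state()["eef_pos"])
im,c=shot("wrist","w_wrist")
E
```

```text
[ 3.51248047 -0.61756605  5.95507127] [586.04135462 276.87903524  20.1683919 ]
```

View pics/w_wrist.png

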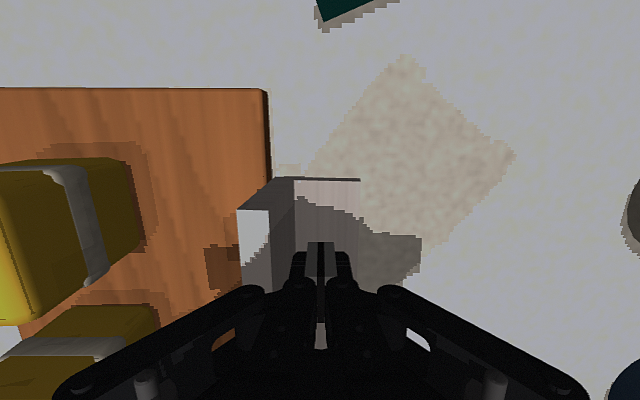

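{"api": "move_arm", "payload": {
  "moves": [
    [[-0.001,0,0,0,0,0],[-0.002,0,0,0,0,0],[-0.002,0,0,0,0,0]]
  ]
}}

```text
clock: 55.18
eef_pos: [584.1, 276.9, 20.4]
tool_rot: [-3.141, -0.002, -0.027]
force: [2.5, -0.6, 6.1]
width: 0.1
```

{"api": "move_arm", "payload": {
  "moves": [
    [[0.004,0,0,0,0,0],[0.01,0,0,0,0,0],[0.02,0,0,0,0,0],[0.02,0,0,0,0,0]]
  ]
}}

```text
clock: 55.68
eef_pos: [603.1, 275.6, 18.6]
tool_rot: [3.141, 0.001, -0.028]
force: [-0.6, 0.6, 0.2]
width: 0.4
```

```bash
python3 - <<'E'
from h import *
print(ctrl.read_state()["force"],ctrl.read_state()["eef_pos"])
im,c=shot("wrist","x_wrist")
b=cv2.imread("pics/v_wrist.png"); cv2.imwrite("pics/x_cmp.png",np.hstack([cv2.resize(b[60:300,150:350],None,fx=1.9,fy=1.9),cv2.resize(im["color"][60:300,150:350],None,fx=1.9,fy=1.9)]))
E
```

```text
[-0.57655334  0.60782198  0.20242639] [603.06897164 275.63441297  18.59136717]
```

View pics/x_cmp.png

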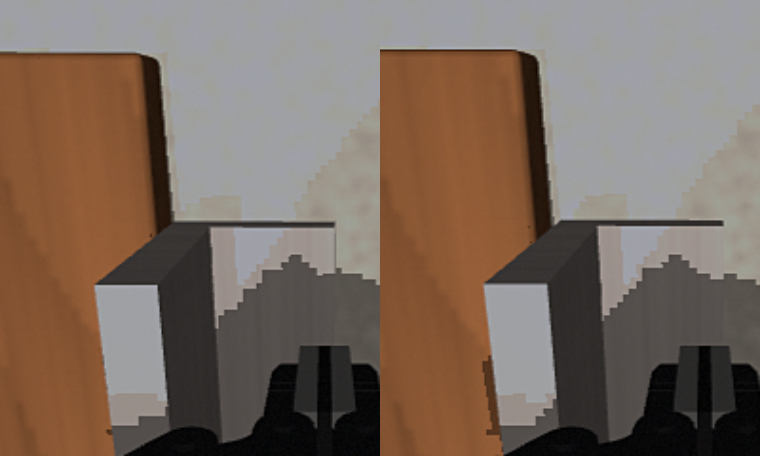

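{"api": "move_arm", "payload": {
  "moves": [
    [[0.015,0,-0.005,0,0,0],[0.032,0,-0.005,0,0,0],[0.032,0,0.005,0,0,0],[0.032,0,0.014,0,0,0],[0.032,0,0.015,0,0,0],[0.026,0,0.015,0,0,0],[0.024,0,0.015,0,0,0],[0.022,0,0.015,0,0,0]]
  ]
}}

```text
clock: 56.72
eef_pos: [624.8, 275.8, 4.7]
tool_rot: [-3.141, -0.0, -0.027]
force: [-0.0, -0.4, 0.5]
width: 0.1
```

{"api": "move_arm", "payload": {
  "moves": [
    [[-0.001,0,0,0,0,0],[-0.002,0,0,0,0,0],[-0.003,0,0,0,0,0],[-0.004,0,0,0,0,0],[-0.005,0,0,0,0,0]]
  ]
}}

```text
clock: 57.35
eef_pos: [619.9, 275.7, 4.3]
tool_rot: [-3.142, -0.0, -0.027]
force: [-0.2, 0.5, 0.2]
width: 0.2
```

```bash
python3 - <<'E'
from h import *
print(ctrl.read_state()["force"],ctrl.read_state()["eef_pos"])
im,c=shot("wrist","y_wrist")
E
```

```text
[-0.20366293  0.4598462   0.15651975] [619.87317514 275.72663928   4.32123321]
```

View pics/y_wrist.png

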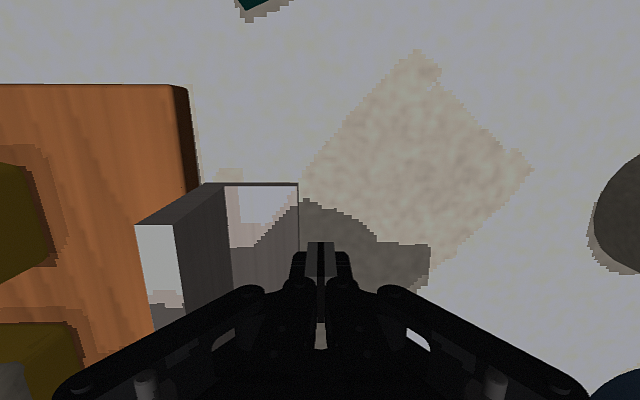

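{"api": "move_arm", "payload": {
  "moves": [
    [[-0.001,0,0,0,0,0],[-0.002,0,0,0,0,0],[-0.003,0,0,0,0,0],[-0.004,0,0,0,0,0]]
  ]
}}

```text
clock: 57.9
eef_pos: [615.8, 275.9, 4.3]
tool_rot: [-3.142, -0.0, -0.027]
force: [-0.5, 0.0, -0.2]
width: -0.3
```

{"api": "move_arm", "payload": {
  "moves": [
    [[-0.001,0,0,0,0,0],[-0.002,0,0,0,0,0],[-0.003,0,0,0,0,0],[-0.003,0,0,0,0,0]]
  ]
}}

```text
clock: 58.4
eef_pos: [613.2, 276.0, 4.4]
tool_rot: [-3.141, -0.001, -0.027]
force: [1.9, 0.5, -0.9]
width: 0.2
```

{"api": "move_arm", "payload": {
  "moves": [
    [[-0.001,0,0,0,0,0],[-0.002,0,0,0,0,0],[-0.002,0,0,0,0,0]]
  ]
}}

```text
clock: 58.78
eef_pos: [612.5, 275.4, 4.6]
tool_rot: [-3.141, -0.003, -0.028]
force: [5.7, 0.0, -2.7]
width: -0.0
```

{"api": "move_arm", "payload": {
  "moves": [
    [[0.006,0,0,0,0,0],[0.01,0.01,0,0,0,0],[0.01,0.05,0,0,0,0],[0.01,0.085,0,0,0,0],[0.01,0.1,0,0,0,0],[0.006,0.1,0,0,0,0],[0.004,0.1,0,0,0,0],[0.003,0.1,0,0,0,0]]
  ]
}}

```text
clock: 59.78
eef_pos: [610.7, 178.2, 4.4]
tool_rot: [-3.14, 0.0, -0.025]
force: [-0.6, 0.3, -0.7]
width: 0.5
```

{"api": "move_arm", "payload": {
  "moves": [
    [[-0.001,0,0,0,0,0],[-0.002,0,0,0,0,0],[-0.003,0,0,0,0,0],[-0.003,0,0,0,0,0]]
  ]
}}

```text
clock: 60.28
eef_pos: [609.6, 176.8, 4.7]
tool_rot: [-3.14, -0.003, -0.027]
force: [4.6, 1.0, -3.0]
width: 0.4
```

{"api": "move_arm", "payload": {
  "moves": [
    [[0.005,0,0,0,0,0],[0.015,0,0,0,0,0],[0.02,0,-0.03,0,0,0],[0.02,0,-0.07,0,0,0],[0.02,-0.02,-0.12,0,0,0],[0.0,-0.04,-0.17,0,0,0],[-0.03,-0.05,-0.22,0,0,0],[-0.05,-0.05,-0.26,0,0,0],[-0.05,-0.05,-0.28,0,0,0],[-0.05,-0.05,-0.28,0,0,0]]
  ]
}}

```text
clock: 61.52
eef_pos: [560.4, 227.5, 286.1]
tool_rot: [-3.141, -0.003, -0.027]
force: [-0.2, 0.9, -0.6]
width: 0.1
```

```bash
python3 - <<'E'
from h import *
print(ctrl.read_state()["eef_pos"])
im,c=shot("wrist","z_wrist")
for t,z in dict(rail_left=9,rail_right=9,rail=0).items():
    for r in models.place_of("wrist",t)[:2]:
        print(t,round(r["score"],2),np.round(r["uv"],1),np.round(at_z(c,r["uv"],z),1))
im,c=shot("scene"); cv2.imwrite("pics/z_scene.png",cv2.resize(im["color"][100:360,170:460],None,fx=2.3,fy=2.3))
E
```

```text
[560.40262096 227.48515639 286.0596184 ]
rail_left 0.9 [344.1  34.9] [594.7 396.    9. ]
rail_left 0.88 [319.3 104.4] [561.  313.7   9. ]
rail_right 0.91 [319.5 225.3] [556.2 140.5   9. ]
rail_right 0.7 [251.9 106.6] [470.4 313.5   9. ]
rail 0.86 [406.9   8.4] [674.7 425.7   0. ]
rail 0.59 [267.5 167.3] [483.2 229.3   0. ]
```

View pics/z_wrist.png

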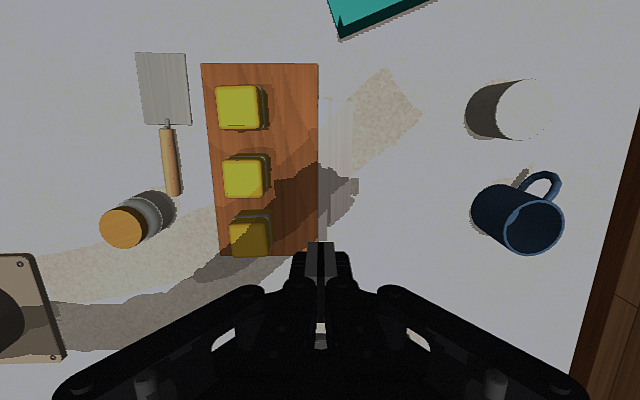

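View pics/z_scene.png

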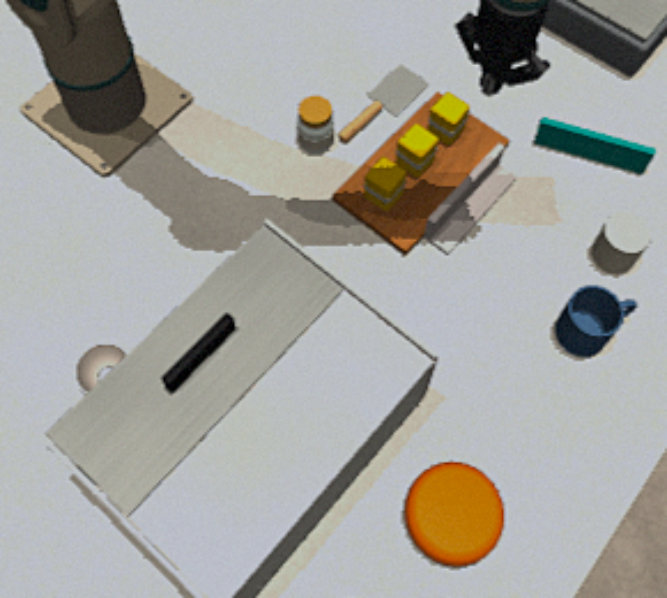

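{"api": "move_arm", "payload": {
  "moves": [
    [[-0.02,0.03,-0.03,0,0,0],[-0.05,0.08,-0.05,0,0,0],[-0.08,0.13,-0.05,0,0,0],[-0.1,0.18,-0.05,0,0,0],[-0.1,0.22,-0.05,0,0,0],[-0.1,0.24,-0.05,0,0,0],[-0.1,0.24,-0.05,0,0,0],[-0.1,0.24,-0.05,0,0,0],[-0.1,0.24,-0.05,0,0,0],[-0.1,0.24,-0.05,0,0,0],[-0.1,0.24,-0.05,0,0,0],[-0.1,0.24,-0.05,0,0,0],[-0.1,0.24,-0.05,0,0,0],[-0.1,0.24,-0.05,0,0,0],[-0.1,0.24,-0.05,0,0,0],[-0.1,0.24,-0.05,0,0,0]]
  ]
}}

```text
clock: 63.78
eef_pos: [453.1, -9.9, 334.3]
tool_rot: [3.142, 0.0, -0.027]
force: [0.4, -0.0, 0.0]
width: -0.0
```

```bash
python3 - <<'E'
from h import *
im,c=shot("top"); cv2.imwrite("pics/zz_top.png",cv2.resize(im["color"][90:270,190:490],None,fx=2.6,fy=2.6))
im,c=shot("scene"); cv2.imwrite("pics/zz_scene.png",cv2.resize(im["color"][120:230,290:420],None,fx=5,fy=5,interpolation=cv2.INTER_CUBIC))
for t,z in dict(rail_left=9,rail_right=9,shutter_grip=196).items():
    for r in models.place_of("scene",t)[:2]:
        print(t,round(r["score"],2),np.round(r["uv"],1),np.round(at_z(c,r["uv"],z),1))
E
```

```text
rail_left 0.69 [400.3 162.7] [592.3 379.8   9. ]
rail_left 0.67 [380.2 166.7] [544.3 316.8   9. ]
rail_right 0.91 [445.7 171.2] [743.  455.8   9. ]
rail_right 0.82 [356.9 199.1] [558.1 150.8   9. ]
```

View pics/zz_top.png

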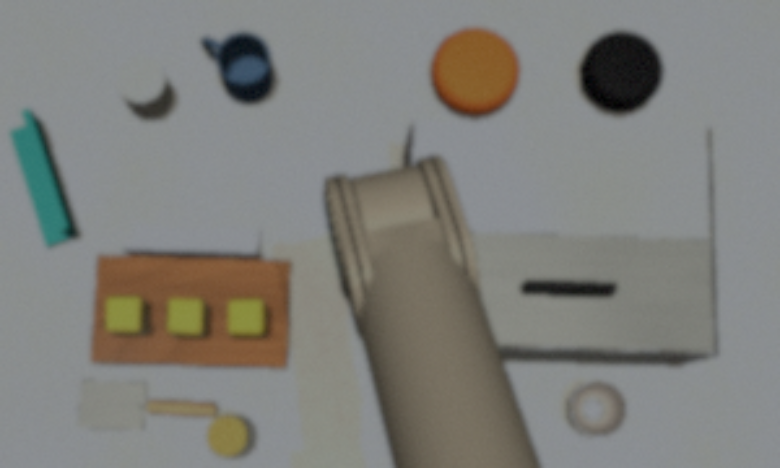

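View pics/zz_scene.png

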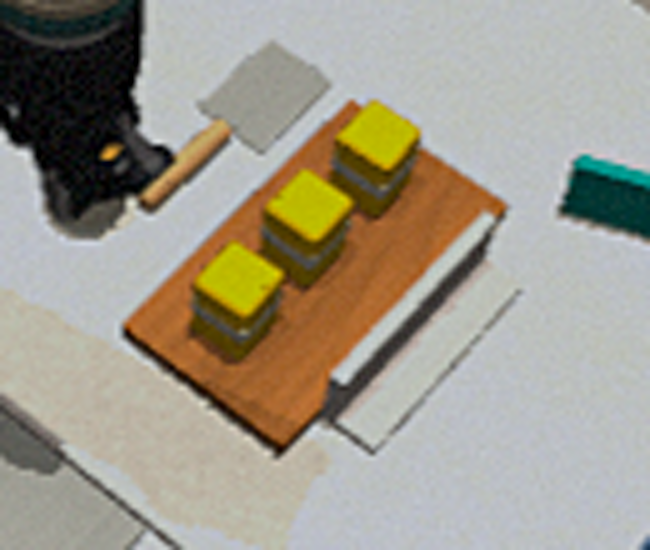

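```bash
python3 - <<'E'
from h import *
print(job.finish_job(), ctrl.read_state()["clock"])
E
```

```text
the job is handed in; nothing more can be done
the job is handed in; nothing more can be done
```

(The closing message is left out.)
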